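# Wedge open a press-fit charger case evenly

### The job

Take the steel wedge from its stand and work it down into the tight seam of the charger case, in the pry slot near one end and then in the slot near the other, alternating so that neither end ever gets more than 4 mm ahead, until the front half stands at least 5 mm clear of the rear half at both ends. Find the seam by feel and press slowly and gently (stay well below 25 N) so that nothing cracks, open the case only with the wedge, not with the fingers, and then put the wedge back upright in its stand. Leave the other things on the bench alone.

Things in the scene. Friction and masses are not known exactly. Their poses are not given: they have to be found in the camera images.
- cradle: Aluminium work cradle fixed to the bench, base plate 100 x 160 x 10 mm, rear fence 41 to 51 mm behind the origin, 43 mm high, two thumbscrews. Origin on the bench under the nominal seam; x to the rear (fence), y to the left along the seam, z up. It holds a white plastic charger case, 120 mm long (y -60 to 60), on edge with its seam upward. All lengths in these notes are in this frame.
- case_nominal (a point): Middle of the nominal seam (x = 0, y = 0), 60 mm above the bench, level with the top of the case's front half; axes as the cradle's. The case was clamped by hand: its true seam plane lies anywhere from 8 mm before to 8 mm behind x = 0, parallel to y; find it by feel or sight. Along y and z the case is exact. This point does not follow the case.
- left_slot (a point): Nominal mouth of the left pry slot (y = +40 mm, 60 mm up), same play in x as case_nominal. Rear half: 20 mm thick, fixed, its upright front face is the seam plane, its top 66 mm up: a lip 6 mm proud to feel for. Front half: 22 mm thick, toward the robot, its top 60 mm up. Slot: 26 mm long, 2.5 mm wide when shut, widened to 4 mm at the mouth by a 1.5 mm chamfer on the front half, open below for 50 mm.
- right_slot (a point): Nominal mouth of the right pry slot (y = -40 mm), as left_slot. Elsewhere the seam is shut.
- left_end (a joint): Opening of the case's left end (+y), about the right end. Rad; 0 shut, times 120 mm = clear gap there (0.042 is 5 mm, stop at 0.075). Starts at 0 to 0.5 mm. It stays where it is left. At a slot's middle (100 mm from the far end) it yields to about 5 N sideways, plus 8 N for each 10 mm/s of opening: drive the wedge in at 15 mm/s or less.
- right_end (a joint): Opening of the right end (-y), about the left end, as left_end. Both add: at a slot's middle the front half has moved away by 100 mm x its own end's angle + 20 mm x the other's.
- wedge_grip (a point): Middle of the wedge's upright black handle, 18 mm (x) by 24 mm (y), 52 mm tall; z up along it, x toward the blade's flat side. The whole wedge weighs 80 to 130 g and stands in the stand within 0.1 rad of its yaw.
- wedge_collar (a point): Middle of the underside of the wedge's steel collar, 34 x 34 x 6 mm, 34 mm below wedge_grip; axes as wedge_grip. The blade hangs 44 mm down from here.
- wedge_tip (a point): Lower end of the blade's flat face, mid-width: 5 mm to +x of the handle's axis, 78 mm below wedge_grip; same axes. Steel blade 14 mm wide (y), upright flat face on +x, bevel on -x: 1.5 mm thick at the tip, growing evenly to 9.9 mm at 38 mm up. Use it flat face against the case's rear half, bevel to the front half (wedge x along cradle x): each 1 mm deeper opens 0.22 mm.
- stand_top (a point): Middle of the top of the wedge stand, a grey block 56 x 56 x 52 mm fixed to the bench mat with a pocket 25 x 25 mm, 48 mm deep, below this point; z up, x and y along its sides. The wedge hangs in it with its collar's underside on the top, level with this point (wedge_grip 34 mm above).
- wick_spool: Small spool of copper braid, 24 mm across, 16 mm tall, a bystander before the cradle; origin under its centre.
- flux_tin: Round brass-coloured tin, 44 mm across, 22 mm tall, a bystander before the cradle; origin under its centre.
- phone_silver_g: Dark phone lying flat on the mat between the stand and the cradle, 146 x 73 x 8 mm, a bystander; origin under its centre.

How it is judged:
By the outcome, as a careful person would: the job done as asked, in the order asked, and still so for the second after the job is handed in, with the robot touching nothing.
It also fails if it takes over 72 s, if anything falls off the work surface, if the arm or the gripper's body presses on something with over 40 N, if the wrist force passes 120 N, or if a joint passes its speed limit or range.

### The arm

A 7-joint arm with a two-finger parallel gripper is mounted at the origin on a cart in front of the work surface, level with it; the furniture and walls round the work are solid. World frame = base frame: x ahead of the robot, y to its left, z up, the work surface at z = 0. Lengths are in m, angles in rad, forces in N, time in s.
With the tool pointing down it reaches from about 0.425 to 0.875 m from the base axis. Payload 4.7 kg.
Tool frame: the origin (TCP) lies at the very end of the fingers, on their centre line; the grasp point (between the pads) lies 19 mm behind it; z points along the fingers, y is the line along which they close (so a half turn about z gives the same grasp; the last joint's range is limited). The gripper opens to 87 mm and grips with 3 to 60 N. Pads are 19 mm wide; open, the fingers measure 117 mm over their backs; the gripper's body (75 mm by 190 mm) begins 51 mm behind the grasp point.
Start: joints at [-1.128, 0.321, -0.07, 1.45, 0.023, 1.371, -0.057], TCP at [0.27, 0.591, 0.193] pointing down, gripper open.
Joint ranges: [-2.86, 2.86], [-0.3, 2.09], [-1.38, 1.24], [0.06, 2.45], [-1.56, 4.7], [0.09, 2.05], [-2.69, 2.69]. Speed limits (rad/s): [2.57, 2.57, 3.14, 3.14, 3.14, 3.14, 3.14].

### API

Orientations are given as a rotation vector (axis times angle).
In Python, from bench import ctrl gives the robot as it stands.
- The arm moves only by the tool jog_arm, never from a script. Its argument "commands" is a list of rows, each a list of 7 numbers: the opening, from 0 (shut) to 1 (fully open), then the shift along the world's x, y, z scaled (see below), then the turn, a rotation vector about the world's x, y, z scaled (see below). A call has exactly 5 rows; each row is the pose to reach, as a shift and turn from the pose commanded when the call began; what a row does not reach only later rows make up. The controller multiplies each number of a shift by 0.5 m and each number of a turn by 30 degrees. A row lasts 1/12 s, in which the tool goes at most 41.7 mm and 7.16 degrees, less where a joint would pass 70% of its speed; a pose out of reach is approached as far as the arm can. A call with a number of a shift or a turn outside -1 to 1 is refused whole. A call with a gripper value outside its range is refused whole. The fingers move at their own pace and stop on an object; "grip_force" is the grip in N (left out, the last holds). Time passes only in rows, so rows that repeat a pose let the fingers close, or fill a call up. It gives the time, the measured TCP pose, the force, the opening and the grip force at its end, in the units of the state.
- ctrl.get_state(): the state, without advancing time (a new reading comes with each control period).
- ctrl.get_image(name): name is "scene" or "side" or "wrist"; returns a dict with "frame" (480x640x3 uint8, red, green, blue), "vfov" (degrees; the focal length in pixels is half the picture's height over the tangent of half this angle, whatever the lens; pixels are square), "cx", "cy" (the principal point, pixels), "camera_from_world" (4x4, takes a point from world to camera coordinates); the wrist camera has in their place "mount" (4x4, takes a point from camera to tool coordinates, whose origin is the TCP and whose axes are the flange's). Camera axes: x right, y down, z forward; pixel columns grow to the right and rows downward; lengths in m; the calibration is good to about 2 mm. A picture is of the moment at which its call begins: read the wrist's pose just before it. There is no depth.
- ctrl.close_job(): hands the job in; it is judged then, once.
The state is a dict: "time": time; "joint_positions": joint angles; "qd": joint speeds; "joint_torque": joint torques, N m; "position": TCP position; "tool_rot": TCP orientation; "ft_force": force on the tool from outside, world axes, zero at the start; "torque": the same for the moment, N m; "grip_width": opening from 0.0 (shut) to 1.0 (fully open); "grip_force": force on a finger pad.
Only numpy, scipy, OpenCV 4.12 (cv2) and the standard library are available. Lean on these libraries where they do the work, as an engineer would, in place of code of your own. Each camera call takes 0.05 s, during which the arm holds its last target. There are 200 camera calls.

## Working session

There is one attempt and no reset: what is moved stays moved. The work goes in short steps, Python scripts to look and compute and a tool call to move; the robot and the scene stay as the last step left them, time stands still between calls to the robot, and variables do not carry over. Pictures are saved under pics/ and viewed, at most 10 in all, crops included, and the job is handed in when it is done.

Besides the shell and the picture viewer there is one more tool, called by a JSON object that holds its "method" and its "body". jog_arm: Moves the arm, as the interface text tells. Shifts and turns lie within -1 to 1; 1 stands for 0.5 m of shift or 30 degrees of turn. Its arguments: {"type":"object","properties":{"commands":{"type":"array","items":{"type":"array","items":{"type":"number","minimum":-1,"maximum":1}}},"grip_force":{"type":"number"}},"required":["commands"]}

```bash
ls; mkdir -p pics
cat > h.py <<'E'
import numpy as np, cv2
from bench import ctrl
from scipy.spatial.transform import Rotation as R
def grab(n,save=None):
    s=ctrl.get_state(); d=ctrl.get_image(n)
    if save: cv2.imwrite('pics/'+save,d['frame'][:,:,::-1])
    f=240/np.tan(np.radians(d['vfov'])/2)
    K=np.array([[f,0,d['cx']],[0,f,d['cy']],[0,0,1]])
    if n=='wrist':
        T=np.eye(4);T[:3,:3]=R.from_rotvec(s['tool_rot']).as_matrix();T[:3,3]=s['position']
        W=T@np.array(d['mount'])
    else: W=np.linalg.inv(np.array(d['camera_from_world']))
    return d['frame'],K,W
def ray(K,W,uv,z):
    r=W[:3,:3]@np.linalg.solve(K,[uv[0],uv[1],1]);o=W[:3,3]
    return o+r*(z-o[2])/r[2]
def proj(K,W,p):
    c=np.linalg.inv(W)@np.append(p,1);q=K@c[:3];return q[:2]/q[2]
E
python3 - <<'E'
from h import *
for n in('scene','side'):
    f,K,W=grab(n,n+'0.png');print(n,K[0,0],K[:2,2],W.round(3).tolist())
f,K,W=grab('wrist','wrist0.png');print(W.round(3).tolist())
s=ctrl.get_state();print(s)
E
```

```text
pics
scene 539.037483550188 [320.52842737 235.93297837] [[-0.866, -0.214, 0.452, 0.026], [-0.5, 0.334, -0.799, 0.837], [0.02, -0.918, -0.396, 0.441], [0.0, 0.0, 0.0, 1.0]]
side 572.4638388193848 [322.51672117 235.10930343] [[-0.856, -0.202, 0.475, -0.041], [-0.516, 0.356, -0.779, 0.905], [-0.012, -0.912, -0.409, 0.484], [0.0, 0.0, 0.0, 1.0]]
[[0.416, 0.866, 0.276, 0.194], [0.909, -0.396, -0.128, 0.626], [-0.002, 0.304, -0.953, 0.383], [0.0, 0.0, 0.0, 1.0]]
{'time': 0.15, 'joint_positions': array([-1.12791833,  0.32165564, -0.07006824,  1.45141978,  0.0226158 ,
        1.37079477, -0.05686859]), 'qd': array([-0.00063183, -0.00261336,  0.00046035, -0.00446616,  0.00204339,
        0.00025203, -0.0014338 ]), 'joint_torque': array([ 3.97699341e-05, -4.91795433e+01, -4.04577255e-01, -3.12872779e+01,
       -6.39793323e-02,  4.05880564e-02,  1.00098866e-04]), 'position': array([0.27010741, 0.59070153, 0.19229822]), 'tool_rot': array([-6.68262951e-01, -3.06947853e+00,  2.31920275e-03]), 'ft_force': array([ 0.49684275,  0.66675949, -0.12863286]), 'torque': array([ 0.0434865 ,  0.01839443, -0.00109997]), 'grip_force': 0.0, 'grip_width': 0.9990578113614846}
```

View pics/scene0.png

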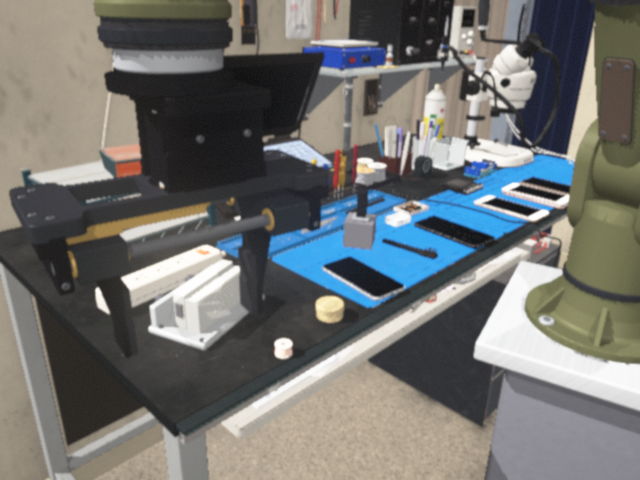

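View pics/wrist0.png

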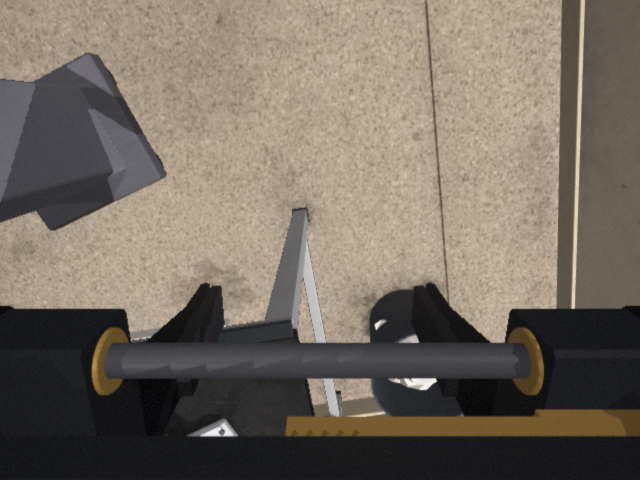

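The scene view shows the cradle with the white case at about (200,305), the stand at (360,232) with the black handle at (362,198), the flux tin at (330,308), the spool at (283,348) and the phone at (363,278). The wrist view shows only the floor and the bench edge.

Run:
```python
from h import *
f,K,W=grab('scene')
for n,uv,z in[('standtop',(360,222),.052),('handletop',(362,186),.112),('tin',(330,302),.022),('spool',(283,342),.016),('phone',(363,278),.008),('cr corner front',(205,346),.005),('cr left',(151,330),.005),('cr right/front',(268,295),.005)]:
    print(n,ray(K,W,uv,z).round(3))
f,K,W=grab('side')
a=cv2.resize(f[150:390,80:480],(800,480),interpolation=cv2.INTER_CUBIC);cv2.imwrite('pics/s1.png',a[:,:,::-1])
```

```text
standtop [ 0.439 -0.049  0.052]
handletop [ 0.456 -0.086  0.112]
tin [0.364 0.204 0.022]
spool [0.371 0.323 0.016]
phone [0.366 0.082 0.008]
cr corner front [0.466 0.374 0.005]
cr left [0.558 0.384 0.005]
cr right/front [0.474 0.213 0.005]
```

View pics/s1.png

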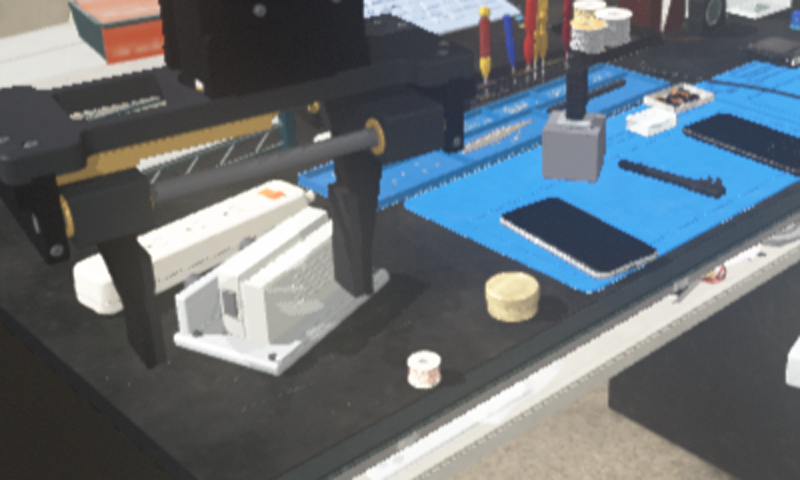

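The side view agrees: the fence faces away from the robot, the wedge handle is upright in the stand, and the left fingers hover near the cradle. I'm moving over the cradle with the closing axis turned toward world x.

{"method": "jog_arm", "body": {"commands": [[1,0.08,-0.06,0,0,0,-0.2],[1,0.15,-0.12,0,0,0,-0.4],[1,0.2,-0.19,0,0,0,-0.6],[1,0.23,-0.25,0,0,0,-0.8],[1,0.25,-0.29,0,0,0,-1]]}}

```text
time: 0.67
position: [0.3989, 0.4416, 0.1931]
tool_rot: [1.453, 2.783, -0.002]
ft_force: [0.7, 0.2, 0.1]
grip_width: 0.996
grip_force: 0.0
```

{"method": "jog_arm", "body": {"commands": [[1,0.04,-0.06,0,0,0,-0.2],[1,0.08,-0.12,0,0,0,-0.4],[1,0.12,-0.18,0,0,0,-0.6],[1,0.16,-0.24,0,0,0,-0.8],[1,0.21,-0.29,0,0,0,-1]]}}

```text
time: 1.08
position: [0.5006, 0.2989, 0.1935]
tool_rot: [-2.12, -2.318, 0.0]
ft_force: [0.9, 0.4, 0.1]
grip_width: 0.993
grip_force: 0.0
```

Run:
```python
from h import *
f,K,W=grab('wrist','w1.png');np.savez('w1.npz',K=K,W=W);print(K[0,0],W.round(4).tolist());s=ctrl.get_state();print(s['time'],s['position'],s['tool_rot'],s['joint_positions'])
```

```text
391.93690284770804 [[0.9961, 0.0844, 0.0275, 0.4932], [0.0888, -0.949, -0.3026, 0.3826], [0.0006, 0.3038, -0.9527, 0.384], [0.0, 0.0, 0.0, 1.0]]
1.1333 [0.50741956 0.29101856 0.19363913] [2.13335469e+00 2.29713507e+00 2.88396542e-04] [-0.79725704  0.1796659   0.25840381  1.63034885 -0.04048     1.33560163
 -0.45958168]
```

View pics/w1.png

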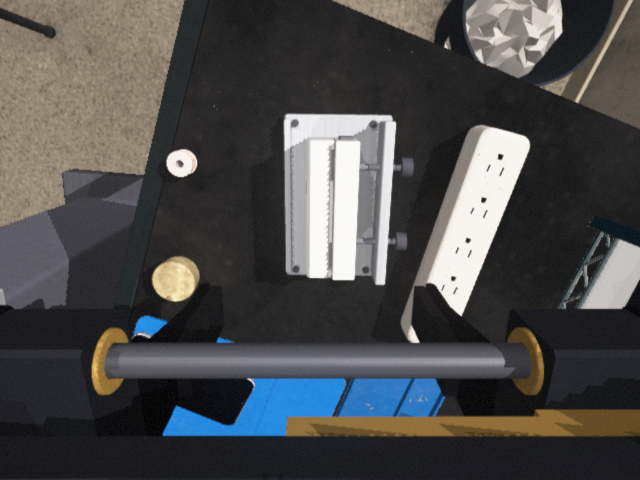

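The wrist view shows the cradle plate from (285,115) to (395,285), the case halves at columns about 308–360 and rows 137–278, the fence at column 385, the tin at (176,278) and the spool at (181,163). I'll take a settled, enlarged copy for measuring.

Run:
```python
from h import *
f,K,W=grab('wrist');np.savez('w1.npz',K=K,W=W,f=f);s=ctrl.get_state();print(s['time'],s['position'])
a=cv2.resize(f[105:300,270:420],None,fx=4,fy=3,interpolation=cv2.INTER_CUBIC);cv2.imwrite('pics/w1c.png',a[:,:,::-1])
for r in (180,205,230):print(r,f[r,278:400:1].mean(1).astype(int).tolist())
```

```text
1.1833 [0.50535791 0.29368106 0.19353733]
180 [170, 168, 166, 160, 140, 114, 142, 152, 172, 171, 170, 174, 171, 170, 174, 174, 173, 174, 165, 170, 186, 185, 197, 233, 248, 249, 249, 249, 248, 249, 249, 249, 249, 249, 249, 249, 249, 249, 249, 245, 212, 194, 171, 183, 196, 189, 150, 153, 222, 247, 249, 249, 249, 249, 249, 250, 249, 249, 249, 249, 249, 249, 249, 249, 249, 249, 249, 250, 249, 249, 249, 243, 150, 122, 124, 123, 124, 126, 127, 123, 124, 123, 122, 123, 117, 120, 115, 116, 122, 129, 96, 94, 108, 107, 116, 165, 211, 232, 231, 232, 231, 231, 233, 235, 229, 201, 77, 45, 43, 43, 46, 42, 37, 40, 44, 42, 42, 43, 42, 41, 39, 40]
205 [161, 169, 169, 163, 162, 132, 124, 149, 168, 171, 172, 172, 169, 169, 170, 170, 170, 169, 170, 167, 174, 182, 185, 208, 247, 249, 250, 249, 249, 249, 249, 250, 249, 248, 249, 249, 249, 249, 248, 247, 234, 224, 177, 174, 192, 184, 150, 157, 228, 248, 249, 249, 249, 249, 249, 249, 249, 249, 248, 248, 249, 249, 249, 248, 249, 249, 249, 249, 249, 249, 242, 168, 128, 122, 122, 124, 122, 122, 124, 124, 123, 125, 119, 119, 116, 119, 120, 132, 131, 101, 92, 95, 107, 119, 166, 207, 230, 229, 228, 229, 231, 232, 233, 224, 160, 67, 41, 38, 41, 44, 40, 43, 46, 44, 42, 37, 44, 41, 43, 39, 38, 39]
230 [83, 163, 170, 169, 166, 156, 117, 123, 148, 168, 170, 173, 169, 169, 170, 171, 167, 171, 167, 165, 170, 177, 183, 202, 238, 248, 249, 248, 248, 249, 249, 249, 249, 249, 249, 249, 249, 249, 249, 249, 248, 243, 179, 176, 191, 184, 148, 159, 229, 248, 249, 249, 249, 249, 249, 249, 249, 249, 249, 249, 249, 248, 249, 249, 250, 249, 250, 249, 249, 248, 239, 150, 161, 164, 167, 167, 168, 159, 127, 104, 102, 103, 107, 106, 106, 105, 103, 110, 131, 129, 130, 111, 117, 168, 208, 227, 227, 227, 228, 230, 231, 233, 223, 171, 161, 144, 107, 109, 127, 129, 117, 75, 77, 103, 105, 105, 105, 113, 111, 108, 111, 108]
```

View pics/w1c.png

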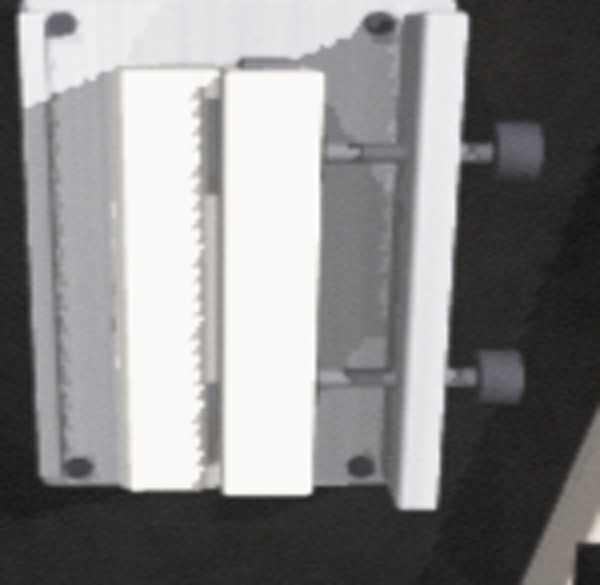

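The crop shows both dark slots along the seam (left slot rows about 137–168 and right rows about 233–260 in the full image). The lip edge of the rear half is at column about 326.

```bash
cat > m.py <<'E'
from h import *
def seam(K,W,f,r0,r1,c0,c1):
    g=cv2.cvtColor(f,cv2.COLOR_RGB2GRAY).astype(float);P=[]
    for r in range(r0,r1,2):
        row=g[r,c0:c1];i=np.where((row[:-1]<200)&(row[1:]>=200))[0]
        if len(i): i=i[0];P.append(ray(K,W,(c0+i+(200-row[i])/(row[i+1]-row[i]),r),.066))
    P=np.array(P);c=np.polyfit(P[:,1],P[:,0],1);c=np.polyfit(P[abs(np.polyval(c,P[:,1])-P[:,0])<.001][:,1],P[abs(np.polyval(c,P[:,1])-P[:,0])<.001][:,0],1)
    return c,P
E
python3 - <<'E'
from m import *
d=np.load('w1.npz');K,W,f=d['K'],d['W'],d['f']
c,P=seam(K,W,f,135,262,319,332);print('seam x=a*y+b',c,len(P),np.std(np.polyval(c,P[:,1])-P[:,0]))
px=lambda u,v,z:ray(K,W,(270+u/4,105+v/3),z).round(4)
print('rear top corners',px(225,70,.066),px(325,72,.066),px(312,494,.066),px(223,495,.066))
print('front top',px(120,68,.06),px(133,490,.06))
print('plate',px(20,12,.01),px(43,485,.01)); print('fence top',px(409,12,.043),px(468,12,.043),px(440,508,.043),px(395,508,.043))
print('slots L',px(215,97,.06),px(215,192,.06),'R',px(215,383,.06),px(215,463,.06))
E
```

```text
seam x=a*y+b [-0.07848285  0.53800557] 64 1.4979312172529737e-05
rear top corners [0.5099 0.3635 0.066 ] [0.5294 0.3644 0.066 ] [0.5384 0.246  0.066 ] [0.519  0.2443 0.066 ]
front top [0.4892 0.3622 0.06  ] [0.4993 0.242  0.06  ]
plate [0.4639 0.3747 0.01  ] [0.476  0.2216 0.01  ]
fence top [0.5472 0.3807 0.043 ] [0.5594 0.3816 0.043 ] [0.5718 0.2341 0.043 ] [0.5612 0.2333 0.043 ]
slots L [0.5086 0.3562 0.06  ] [0.5106 0.331  0.06  ] R [0.5149 0.2764 0.06  ] [0.5168 0.2519 0.06  ]
```

Seam line measured: the rear half is 119.5 × 19.5 mm as it should be, with a yaw of about +0.078. Now over to the stand.

{"method": "jog_arm", "body": {"commands": [[1,0,-0.08,0.01,0,0,0],[1,0,-0.16,0.02,0,0,0],[1,-0.02,-0.24,0.02,0,0,0],[1,-0.04,-0.32,0.02,0,0,0],[1,-0.06,-0.4,0.02,0,0,0]]}}

```text
time: 1.6
position: [0.4696, 0.0997, 0.2031]
tool_rot: [-2.112, -2.325, -0.0]
ft_force: [0.8, 0.3, 1.2]
grip_width: 0.999
grip_force: 0.0
```

{"method": "jog_arm", "body": {"commands": [[1,-0.01,-0.07,0,0,0,0],[1,-0.02,-0.14,0,0,0,0],[1,-0.03,-0.2,0,0,0,0],[1,-0.03,-0.24,0,0,0,0],[1,-0.03,-0.24,0,0,0,0]]}}

```text
time: 2.02
position: [0.455, -0.0237, 0.2036]
tool_rot: [2.121, 2.316, 0.001]
ft_force: [-0.0, 0.4, -0.2]
grip_width: 1.001
grip_force: 0.0
```

Run:
```python
from h import *
f,K,W=grab('wrist');np.savez('w2.npz',K=K,W=W,f=f);s=ctrl.get_state();print(s['time'],s['position'],s['joint_positions'])
cv2.imwrite('pics/w2.png',f[:,:,::-1])
```

```text
2.0667 [ 0.45521481 -0.02068325  0.20354763] [-0.54423682 -0.13437598  0.49059967  1.90753323  0.06401629  1.3521349
  0.01972654]
```

View pics/w2.png

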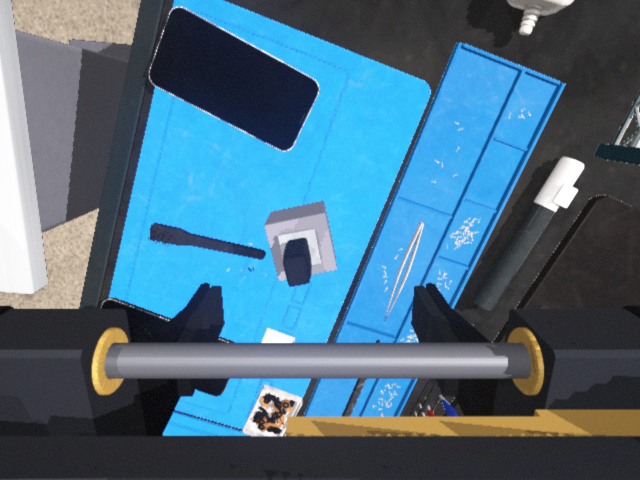

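The stand top spans roughly (266,210)–(337,280), the pale collar is at (298,246), and the black handle's upper end is at (298,265), seen from behind and above. I'll enlarge it.

Run:
```python
from h import *
f=np.load('w2.npz')['f']
a=cv2.resize(f[190:300,250:350],None,fx=5,fy=5,interpolation=cv2.INTER_CUBIC);cv2.imwrite('pics/w2c.png',a[:,:,::-1])
```

```text
(no output)
```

View pics/w2c.png

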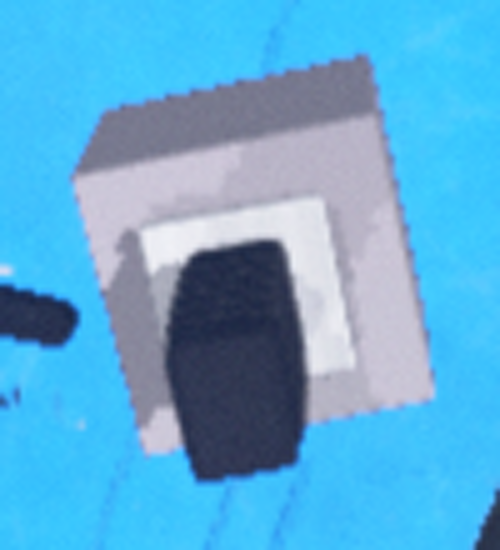

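The crop shows the stand top corners at (78,178), (380,112), (433,400) and (147,455) and collar corners at (142,228), (325,195) and (355,370). The handle top is lower down, with its narrow (18 mm) side along the image's horizontal.

Run:
```python
from h import *
d=np.load('w2.npz');K,W=d['K'],d['W']
px=lambda p,z:ray(K,W,(250+p[0]/5,190+p[1]/5),z)
S=np.array([px(p,.052) for p in[(78,178),(380,112),(433,400),(147,455)]]);c=S.mean(0)
print('stand',S.round(4).tolist(),c.round(4),[np.linalg.norm(S[i]-S[i-1]).round(4) for i in range(4)])
v=S[1]-S[0]+S[2]-S[3];w=S[0]-S[3]+S[1]-S[2];print('yaw',np.arctan2(v[1],v[0]),np.arctan2(-w[0],w[1]))
C=np.array([px(p,.058) for p in[(142,228),(325,195),(355,370)]]);print('collar',C.round(4).tolist(),((C[0]+C[2])/2).round(4),np.linalg.norm(C[1]-C[0]),np.linalg.norm(C[1]-C[2]))
e=C[1]-C[0];g=C[1]-C[2];print('collar yaw',np.arctan2(e[1],e[0]),np.arctan2(-g[0],g[1]))
H=np.array([px(p,.112) for p in[(200,480),(298,465)]]);print('top back edge',H)
s=ctrl.get_state();m=R.from_rotvec(s['tool_rot']).as_matrix();print(s['position'],m.round(3))
```

```text
stand [[0.4098, -0.0409, 0.052], [0.4632, -0.0239, 0.052], [0.4784, -0.0785, 0.052], [0.4255, -0.0944, 0.052]] [ 0.4442 -0.0594  0.052 ] [np.float64(0.0557), np.float64(0.056), np.float64(0.0567), np.float64(0.0553)]
yaw 0.30044678771020533 0.2779658274837219
collar [[0.4224, -0.0475, 0.058], [0.4546, -0.0385, 0.058], [0.4629, -0.0714, 0.058]] [ 0.4426 -0.0594  0.058 ] 0.03345165674016977 0.033979649913795595
collar yaw 0.27296784699952115 0.2490549112317433
top back edge [[ 0.43784677 -0.0708605   0.112     ]
 [ 0.45298401 -0.06696144  0.112     ]]
[ 0.45521481 -0.02068325  0.20354763] [[-0.091  0.996  0.001]
 [ 0.996  0.091  0.001]
 [ 0.001  0.001 -1.   ]]
```

Wedge centre is about (0.4426, -0.059) with yaw about 0.26 (x sign still unknown). The stand and collar sizes check out. I'm descending around the handle.

{"method": "jog_arm", "body": {"commands": [[1,-0.012,-0.04,0,0,0,0.15],[1,-0.025,-0.079,0,0,0,0.325],[1,-0.025,-0.079,-0.06,0,0,0.325],[1,-0.025,-0.079,-0.12,0,0,0.325],[0.7,-0.025,-0.079,-0.18,0,0,0.325]], "grip_force": 10}}

```text
time: 2.48
position: [0.4435, -0.0567, 0.1126]
tool_rot: [1.905, 2.497, 0.004]
ft_force: [0.4, 0.2, -0.1]
grip_width: 0.975
grip_force: 0.0
```

{"method": "jog_arm", "body": {"commands": [[0.7,0,0,-0.04,0,0,0],[0.6,0,0,-0.07,0,0,0],[0.5,0,0,-0.086,0,0,0],[0.5,0,0,-0.086,0,0,0],[0.5,0,0,-0.086,0,0,0]]}}

```text
time: 2.9
position: [0.4431, -0.0576, 0.0704]
tool_rot: [1.907, 2.497, -0.0]
ft_force: [0.6, 0.5, 0.2]
grip_width: 0.629
grip_force: 0.0
```

Run:
```python
from h import *
s=ctrl.get_state();m=R.from_rotvec(s['tool_rot']).as_matrix();print(s['time'],s['position'],np.arctan2(m[1,1],m[0,1]),s['ft_force'])
f,K,W=grab('wrist');a=cv2.resize(f[180:360,220:420],None,fx=3,fy=3);cv2.imwrite('pics/w3.png',a[:,:,::-1])
```

```text
2.9 [ 0.44311946 -0.0575621   0.07044839] 0.2663588721577366 [0.58629945 0.49548019 0.18205779]
```

View pics/w3.png

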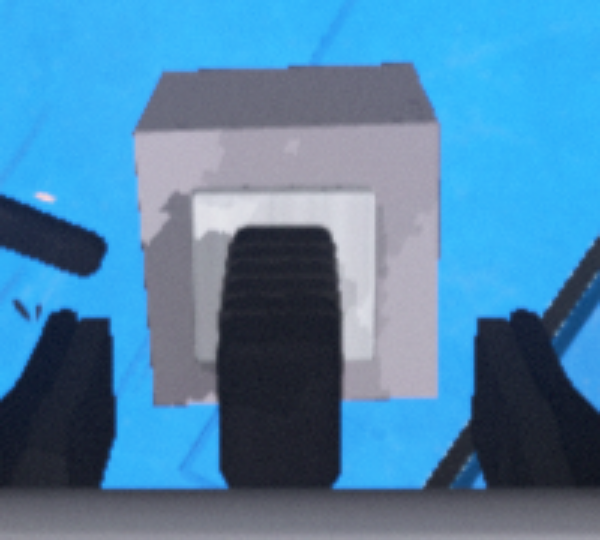

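The handle is centred about 2 mm toward the left pad, and the yaw is square to the collar. I'll correct that, grip and lift.

{"method": "jog_arm", "body": {"commands": [[0.4,-0.004,-0.001,0,0,0,0],[0.1,-0.004,-0.001,0,0,0,0],[0,-0.004,-0.001,0,0,0,0],[0,-0.004,-0.001,0,0,0,0],[0,-0.004,-0.001,0,0,0,0]], "grip_force": 15}}

```text
time: 3.37
position: [0.4411, -0.0588, 0.0705]
tool_rot: [1.908, 2.495, 0.001]
ft_force: [0.5, 0.0, 0.5]
grip_width: 0.208
grip_force: 0.4
```

{"method": "jog_arm", "body": {"commands": [[0,0,0,0,0,0,0],[0,0,0,0,0,0,0],[0,0,0,0,0,0,0],[0,0,0,0,0,0,0],[0,0,0,0,0,0,0]], "grip_force": 50}}

```text
time: 3.78
position: [0.4411, -0.0588, 0.0704]
tool_rot: [1.908, 2.495, 0.001]
ft_force: [0.4, 0.1, 3.0]
grip_width: 0.198
grip_force: 50.0
```

Run:
```python
from h import *
s=ctrl.get_state();m=R.from_rotvec(s['tool_rot']).as_matrix();print(s['time'],s['position'],np.arctan2(m[1,1],m[0,1]),s['ft_force'],s['torque'],s['grip_force'],s['grip_width'])
```

```text
3.7833 [ 0.44109524 -0.05881082  0.07042895] 0.26507996778806775 [0.35247514 0.06143781 3.00454465] [-0.04441068  0.12019449  0.03335249] 49.976990818977356 0.1976460199918586
```

Gripped at 17 mm width with 50 N. Lifting straight up.

{"method": "jog_arm", "body": {"commands": [[0,0,0,0.03,0,0,0],[0,0,0,0.07,0,0,0],[0,0,0,0.12,0,0,0],[0,0,0,0.17,0,0,0],[0,0,0,0.2,0,0,0]]}}

```text
time: 4.2
position: [0.4413, -0.059, 0.1721]
tool_rot: [1.908, 2.494, 0.002]
ft_force: [-0.3, -0.4, -1.8]
grip_width: 0.201
grip_force: 50.0
```

Run:
```python
from h import *
s=ctrl.get_state();p=s['position'];print(p,s['ft_force'])
for n in('scene','side'):
    f,K,W=grab(n);u,v=proj(K,W,p-[0,0,.03]).astype(int);print(n,u,v)
    a=cv2.resize(f[v-40:v+40,u-50:u+50],(400,320),interpolation=cv2.INTER_CUBIC)
    o=a if n=='scene' else np.hstack([o,a])
cv2.imwrite('pics/b.png',o[:,:,::-1])
```

```text
[ 0.44133692 -0.05896652  0.17211267] [-0.32873086 -0.38740463 -1.76706692]
scene 363 175
side 367 169
```

View pics/b.png

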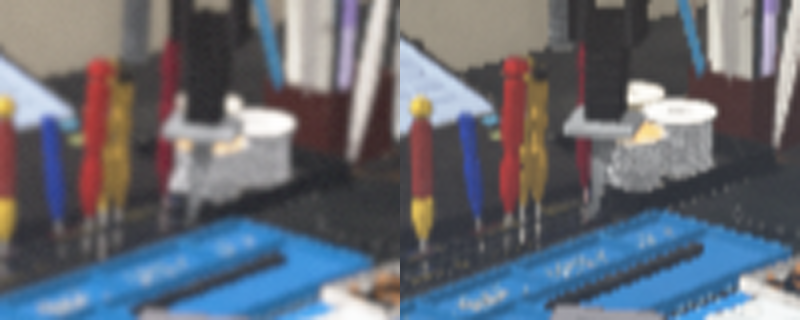

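The blade's tip hangs to the image left of the handle axis in both views, with the bevel widening rightward. Image left is world +x, so the flat face points to +x as wanted. Now carrying it to above the left slot.

{"method": "jog_arm", "body": {"commands": [[0,0.01,0.06,0,0,0,-0.05],[0,0.02,0.14,0,0,0,-0.1],[0,0.03,0.22,0,0,0,-0.2],[0,0.045,0.3,0,0,0,-0.3],[0,0.06,0.38,0,0,0,-0.357]]}}

```text
time: 4.72
position: [0.4696, 0.1326, 0.1683]
tool_rot: [-2.135, -2.303, 0.003]
ft_force: [1.5, -0.5, -1.2]
grip_width: 0.208
grip_force: 50.0
```

{"method": "jog_arm", "body": {"commands": [[0,0.014,0.08,0,0,0,0],[0,0.028,0.16,0,0,0,0],[0,0.042,0.24,0,0,0,0],[0,0.054,0.34,0,0,0,0],[0,0.061,0.4,0,0,0,0]]}}

```text
time: 5.13
position: [0.5003, 0.3328, 0.1676]
tool_rot: [-2.132, -2.306, 0.005]
ft_force: [0.2, -0.5, -1.1]
grip_width: 0.198
grip_force: 50.0
```

{"method": "jog_arm", "body": {"commands": [[0,0.001,0.024,0,0,0,0],[0,0.001,0.024,0,0,0,0],[0,0.001,0.024,0,0,0,0],[0,0.001,0.024,0,0,0,0],[0,0.001,0.024,0,0,0,0]]}}

```text
time: 5.55
position: [0.5022, 0.3407, 0.1697]
tool_rot: [2.136, 2.303, -0.002]
ft_force: [0.5, 0.0, -0.7]
grip_width: 0.202
grip_force: 50.0
```

```bash
cat > st.py <<'E'
from h import *
def st():
    s=ctrl.get_state();m=R.from_rotvec(s['tool_rot']).as_matrix();p=s['position']
    yaw=np.arctan2(m[1,1],m[0,1]);ux=np.array([.997,.0782,0]);uy=np.array([-.0782,.997,0])
    M=np.array([.5141,.304,0])
    print('t',round(s['time'],2),'p',p.round(4),'yaw',yaw.round(4),'tilt',m[:2,2].round(4),'case xy',((p-M)@ux*1e3).round(2),((p-M)@uy*1e3).round(1),'tip z',round((p[2]-.0624)*1e3,2),'F',(s['ft_force']@ux).round(2),(s['ft_force']@uy).round(2),s['ft_force'][2].round(2),'T',s['torque'].round(2),'gw',round(s['grip_width'],4))
if __name__=='__main__':
    st()
E
python3 - <<'E'
from st import *
st();s=ctrl.get_state();p=s['position'];ux=np.array([.997,.0782,0])
for n in('scene','side'):
    f,K,W=grab(n);g=cv2.cvtColor(f,cv2.COLOR_RGB2GRAY)
    ax=p.copy()
    for dz in(-.015,-.035,-.045,-.055,-.061):
        u0,v=proj(K,W,p+[0,0,dz]);u1,_=proj(K,W,p+ux*.005+[0,0,dz])
        u0=round(u0,1);print(n,dz,'axis',u0,'flat+x',round(u1,1),int(v),int(u0)-16,g[int(v),int(u0)-16:int(u0)+17].tolist())
E
```

```text
t 5.55 p [0.5022 0.3407 0.1697] yaw 0.0751 tilt [-0.0004 -0.0014] case xy -8.98 37.5 tip z 107.26 F 0.51 -0.02 -0.7 T [-0.1   0.01 -0.  ] gw 0.2019
scene -0.015 axis 193.6 flat+x 190.6 232 177 [199, 206, 211, 219, 222, 223, 223, 223, 222, 223, 220, 215, 210, 209, 205, 204, 205, 205, 196, 193, 188, 178, 166, 154, 147, 142, 135, 130, 121, 112, 103, 91, 84]
scene -0.035 axis 194.7 flat+x 191.7 245 178 [81, 78, 78, 79, 80, 79, 79, 80, 82, 95, 123, 144, 157, 159, 155, 142, 129, 125, 122, 124, 126, 123, 135, 159, 186, 206, 214, 217, 220, 210, 186, 161, 141]
scene -0.045 axis 195.2 flat+x 192.2 252 179 [93, 98, 111, 134, 160, 189, 217, 231, 242, 240, 210, 162, 152, 150, 139, 130, 129, 141, 182, 212, 217, 211, 205, 204, 205, 203, 201, 198, 197, 203, 223, 234, 238]
scene -0.055 axis 195.7 flat+x 192.8 259 179 [251, 250, 250, 252, 253, 253, 253, 252, 252, 251, 242, 195, 147, 139, 153, 181, 214, 236, 249, 252, 252, 251, 249, 247, 242, 237, 228, 216, 199, 183, 174, 173, 173]
scene -0.061 axis 196.0 flat+x 193.1 262 180 [252, 253, 253, 253, 253, 253, 253, 253, 253, 249, 231, 220, 235, 245, 246, 2
[... 415 characters left out ...]
121, 117, 116, 120, 108, 92, 106, 138, 151, 204, 211, 204, 190, 182, 149, 119]
side -0.045 axis 207.5 flat+x 204.7 246 191 [84, 83, 84, 81, 83, 83, 84, 91, 110, 145, 175, 187, 144, 146, 151, 131, 121, 122, 127, 158, 199, 199, 198, 197, 199, 202, 198, 191, 189, 189, 203, 224, 238]
side -0.055 axis 208.1 flat+x 205.4 252 192 [251, 251, 251, 248, 246, 248, 251, 251, 251, 251, 249, 177, 138, 128, 125, 131, 148, 181, 244, 251, 251, 251, 251, 250, 249, 246, 240, 216, 195, 179, 173, 165, 163]
side -0.061 axis 208.5 flat+x 205.8 256 192 [206, 213, 245, 251, 251, 251, 251, 246, 250, 251, 249, 234, 185, 214, 233, 247, 247, 243, 235, 227, 213, 205, 195, 193, 190, 189, 180, 165, 164, 163, 163, 163, 162]
```

The blade profile confirms it: vertical edge on +x, bevel on −x. Lowering to just above the front half's top, 4 mm before the lip.

{"method": "jog_arm", "body": {"commands": [[0,0,0.003,-0.02,0,0,0],[0,0,0.003,-0.045,0,0,0],[0,0,0.003,-0.065,0,0,0],[0,0,0.003,-0.08,0,0,0],[0,0,0.003,-0.088,0,0,0]]}}

```text
time: 6.07
position: [0.5007, 0.3439, 0.1238]
tool_rot: [-2.133, -2.306, 0.005]
ft_force: [0.1, -0.1, -1.1]
grip_width: 0.201
grip_force: 50.0
```

```bash
python3 st.py
```

```text
t 6.07 p [0.5007 0.3439 0.1238] yaw 0.0781 tilt [-0.0025 -0.0021] case xy -10.24 40.8 tip z 61.4 F 0.08 -0.08 -1.1 T [-0.08  0.1  -0.01] gw 0.201
```

{"method": "jog_arm", "body": {"commands": [[0,0.002,0,0.003,0,0,0],[0,0.004,0,0.003,0,0,0],[0,0.006,0,0.003,0,0,0],[0,0.006,0,0.003,0,0,0],[0,0.006,0,0.003,0,0,0]]}}

```text
time: 6.48
position: [0.5053, 0.3449, 0.1283]
tool_rot: [2.133, 2.306, 0.002]
ft_force: [1.1, 0.4, -0.8]
grip_width: 0.198
grip_force: 50.0
```

```bash
python3 st.py
```

```text
t 6.48 p [0.5053 0.3449 0.1283] yaw 0.0779 tilt [0.001  0.0006] case xy -5.63 41.4 tip z 65.88 F 1.09 0.31 -0.77 T [-0.15  0.05  0.05] gw 0.1981
```

{"method": "jog_arm", "body": {"commands": [[0,0.0005,0,0,0,0,0],[0,0.001,0,0,0,0,0],[0,0.0015,0,0,0,0,0],[0,0.002,0,0,0,0,0],[0,0.002,0,0,0,0,0]]}}

```text
time: 6.9
position: [0.5058, 0.3446, 0.1277]
tool_rot: [2.133, 2.306, 0.0]
ft_force: [-0.2, -0.5, -0.1]
grip_width: 0.201
grip_force: 50.0
```

```bash
python3 st.py
```

```text
t 6.9 p [0.5058 0.3446 0.1277] yaw 0.078 tilt [ 0.0001 -0.    ] case xy -5.05 41.2 tip z 65.32 F -0.29 -0.52 -0.08 T [-0.02  0.02  0.01] gw 0.2009
```

{"method": "jog_arm", "body": {"commands": [[0,-0.003,-0.001,0,0,0,0],[0,-0.005,-0.001,-0.002,0,0,0],[0,-0.005,-0.001,-0.006,0,0,0],[0,-0.005,-0.001,-0.006,0,0,0],[0,-0.005,-0.001,-0.006,0,0,0]]}}

```text
time: 7.32
position: [0.5031, 0.3441, 0.1245]
tool_rot: [2.133, 2.306, -0.0]
ft_force: [0.4, -0.8, -1.0]
grip_width: 0.198
grip_force: 50.0
```

```bash
python3 st.py
```

```text
t 7.32 p [0.5031 0.3441 0.1245] yaw 0.0781 tilt [-0.0002 -0.0003] case xy -7.78 40.8 tip z 62.07 F 0.29 -0.79 -1.0 T [-0.09  0.04  0.05] gw 0.1976
```

{"method": "jog_arm", "body": {"commands": [[0,0.001,0,0,0,0,0],[0,0.002,0,0,0,0,0],[0,0.003,0,0,0,0,0],[0,0.004,0,0,0,0,0],[0,0.004,0,0,0,0,0]]}}

```text
time: 7.73
position: [0.505, 0.3442, 0.1247]
tool_rot: [-2.133, -2.306, 0.001]
ft_force: [-0.9, 1.1, -0.8]
grip_width: 0.201
grip_force: 50.0
```

```bash
python3 st.py
```

```text
t 7.73 p [0.505  0.3442 0.1247] yaw 0.0781 tilt [-0.0006 -0.0001] case xy -5.9 40.8 tip z 62.27 F -0.79 1.18 -0.8 T [-0.07  0.32 -0.01] gw 0.2008
```

{"method": "jog_arm", "body": {"commands": [[0,0.0005,0,0,0,0,0],[0,0.001,0,0,0,0,0],[0,0.0015,0,0,0,0,0],[0,0.002,0,0,0,0,0],[0,0.002,0,0,0,0,0]]}}

```text
time: 8.15
position: [0.5056, 0.3443, 0.1246]
tool_rot: [-2.132, -2.306, 0.001]
ft_force: [-2.4, -0.6, 0.2]
grip_width: 0.197
grip_force: 50.0
```

```bash
python3 st.py
```

```text
t 8.15 p [0.5056 0.3443 0.1246] yaw 0.0783 tilt [-0.0012 -0.0002] case xy -5.3 40.8 tip z 62.2 F -2.42 -0.37 0.2 T [-0.12  0.99 -0.01] gw 0.1971
```

The lip is felt: contact starts with the TCP at about −6.0 in my case frame, so the seam lies 1 mm nearer than the vision estimate. I'm backing off slightly and descending into the left slot's mouth.

{"method": "jog_arm", "body": {"commands": [[0,-0.0015,0,0,0,0,0],[0,-0.003,0,0,0,0,0],[0,-0.003,0,0,0,0,0],[0,-0.003,0,-0.002,0,0,0],[0,-0.003,0,-0.004,0,0,0]]}}

```text
time: 8.57
position: [0.505, 0.3442, 0.1227]
tool_rot: [2.133, 2.306, 0.001]
ft_force: [-1.3, -0.1, -0.5]
grip_width: 0.199
grip_force: 50.0
```

```bash
python3 st.py
```

```text
t 8.57 p [0.505  0.3442 0.1227] yaw 0.078 tilt [0.0006 0.0001] case xy -5.91 40.8 tip z 60.33 F -1.32 0.02 -0.53 T [-0.11  0.39  0.05] gw 0.1985
```

{"method": "jog_arm", "body": {"commands": [[0,0,0,-0.0015,0,0,0],[0,0,0,-0.003,0,0,0],[0,0,0,-0.0045,0,0,0],[0,0,0,-0.006,0,0,0],[0,0,0,-0.007,0,0,0]]}}

```text
time: 8.98
position: [0.5049, 0.3441, 0.1191]
tool_rot: [2.133, 2.306, 0.0]
ft_force: [-0.6, 0.1, -0.3]
grip_width: 0.198
grip_force: 50.0
```

```bash
python3 st.py
```

```text
t 8.98 p [0.5049 0.3441 0.1191] yaw 0.078 tilt [ 0.0002 -0.0001] case xy -6.03 40.7 tip z 56.67 F -0.59 0.12 -0.34 T [-0.07  0.34 -0.02] gw 0.1985
```

The tip is in the slot at 56.7 mm with no downward force. Continuing slowly.

{"method": "jog_arm", "body": {"commands": [[0,0,0,-0.002,0,0,0],[0,0,0,-0.004,0,0,0],[0,0,0,-0.006,0,0,0],[0,0,0,-0.008,0,0,0],[0,0,0,-0.009,0,0,0]]}}

```text
time: 9.4
position: [0.5048, 0.3441, 0.1145]
tool_rot: [2.133, 2.306, 0.0]
ft_force: [-0.1, 1.0, -1.0]
grip_width: 0.2
grip_force: 50.0
```

```bash
python3 st.py
```

```text
t 9.4 p [0.5048 0.3441 0.1145] yaw 0.0781 tilt [ 0.0002 -0.0001] case xy -6.09 40.7 tip z 52.1 F -0.05 1.05 -1.04 T [-0.12  0.2   0.02] gw 0.2005
```

{"method": "jog_arm", "body": {"commands": [[0,0,0,-0.0015,0,0,0],[0,0,0,-0.003,0,0,0],[0,0,0,-0.0045,0,0,0],[0,0,0,-0.006,0,0,0],[0,0,0,-0.0075,0,0,0]]}}

```text
time: 9.82
position: [0.5048, 0.3442, 0.1109]
tool_rot: [2.133, 2.306, 0.0]
ft_force: [-0.8, -0.0, -0.6]
grip_width: 0.198
grip_force: 50.0
```

```bash
python3 st.py
```

```text
t 9.82 p [0.5048 0.3442 0.1109] yaw 0.0781 tilt [0.0002 0.    ] case xy -6.09 40.8 tip z 48.49 F -0.78 0.02 -0.6 T [-0.09  0.24 -0.06] gw 0.1982
```

{"method": "jog_arm", "body": {"commands": [[0,0,0,-0.001,0,0,0],[0,0,0,-0.002,0,0,0],[0,0,0,-0.003,0,0,0],[0,0,0,-0.004,0,0,0],[0,0,0,-0.005,0,0,0]]}}

```text
time: 10.23
position: [0.505, 0.3444, 0.109]
tool_rot: [2.133, 2.306, 0.001]
ft_force: [-2.0, 0.8, 3.7]
grip_width: 0.201
grip_force: 50.0
```

```bash
python3 st.py
```

```text
t 10.23 p [0.505  0.3444 0.109 ] yaw 0.0781 tilt [0.0006 0.0006] case xy -5.93 41.0 tip z 46.57 F -1.9 0.93 3.72 T [-0.14  0.43 -0.05] gw 0.2012
```

{"method": "jog_arm", "body": {"commands": [[0,0,0,-0.001,0,0,0],[0,0,0,-0.002,0,0,0],[0,0,0,-0.003,0,0,0],[0,0,0,-0.004,0,0,0],[0,0,0,-0.004,0,0,0]]}}

```text
time: 10.65
position: [0.505, 0.3446, 0.1071]
tool_rot: [-2.133, -2.307, -0.002]
ft_force: [-1.3, 0.3, 5.7]
grip_width: 0.202
grip_force: 50.0
```

```bash
python3 st.py
```

```text
t 10.65 p [0.505  0.3446 0.1071] yaw 0.0782 tilt [0.0008 0.0009] case xy -5.85 41.2 tip z 44.73 F -1.31 0.45 5.7 T [-0.14  0.52 -0.  ] gw 0.2016
```

Contact with the front half began near TCP z 0.110 and the force is a gentle 6 N. I'll continue the first left bite to TCP z of about 0.100 (roughly 2.5 mm at the end).

{"method": "jog_arm", "body": {"commands": [[0,0,0,-0.0015,0,0,0],[0,0,0,-0.003,0,0,0],[0,0,0,-0.0045,0,0,0],[0,0,0,-0.006,0,0,0],[0,0,0,-0.007,0,0,0]]}}

```text
time: 11.07
position: [0.5051, 0.3448, 0.1039]
tool_rot: [-2.133, -2.306, -0.003]
ft_force: [-2.0, -0.6, 5.1]
grip_width: 0.201
grip_force: 50.0
```

```bash
python3 st.py
```

```text
t 11.07 p [0.5051 0.3448 0.1039] yaw 0.0782 tilt [0.001  0.0013] case xy -5.78 41.3 tip z 41.49 F -2.05 -0.43 5.14 T [-0.07  0.6   0.  ] gw 0.2012
```

{"method": "jog_arm", "body": {"commands": [[0,0,0,-0.0015,0,0,0],[0,0,0,-0.003,0,0,0],[0,0,0,-0.0045,0,0,0],[0,0,0,-0.006,0,0,0],[0,0,0,-0.007,0,0,0]]}}

```text
time: 11.48
position: [0.5051, 0.3449, 0.1004]
tool_rot: [-2.133, -2.307, -0.003]
ft_force: [-2.1, -0.1, 6.7]
grip_width: 0.203
grip_force: 50.0
```

```bash
python3 st.py
```

```text
t 11.48 p [0.5051 0.3449 0.1004] yaw 0.0783 tilt [0.001  0.0015] case xy -5.79 41.5 tip z 38.04 F -2.1 0.02 6.72 T [-0.08  0.65 -0.01] gw 0.2029
```

Left bite done at 6.7 N. Withdrawing and moving over to the right slot.

{"method": "jog_arm", "body": {"commands": [[0,-0.0005,0,0.012,0,0,0],[0,-0.001,0,0.03,0,0,0],[0,-0.001,0,0.05,0,0,0],[0,-0.002,0,0.068,0,0,0],[0,-0.003,0,0.068,0,0,0]]}}

```text
time: 11.9
position: [0.5047, 0.345, 0.1363]
tool_rot: [2.133, 2.306, 0.007]
ft_force: [0.7, 0.7, -0.7]
grip_width: 0.201
grip_force: 50.0
```

{"method": "jog_arm", "body": {"commands": [[0,0.003,-0.04,0,0,0,0],[0,0.006,-0.08,0,0,0,0],[0,0.009,-0.12,0,0,0,0],[0,0.0115,-0.15,0,0,0,0],[0,0.0125,-0.162,0,0,0,0]]}}

```text
time: 12.32
position: [0.5102, 0.2601, 0.1336]
tool_rot: [2.136, 2.302, -0.001]
ft_force: [0.3, -0.4, -1.2]
grip_width: 0.204
grip_force: 50.0
```

{"method": "jog_arm", "body": {"commands": [[0,0,0,-0.001,0,0,0],[0,0,0,-0.003,0,0,0],[0,0,0,-0.005,0,0,0],[0,0,0,-0.007,0,0,0],[0,0,0,-0.009,0,0,0]]}}

```text
time: 12.73
position: [0.5092, 0.2643, 0.1286]
tool_rot: [-2.131, -2.308, 0.0]
ft_force: [-0.1, 0.6, -0.6]
grip_width: 0.2
grip_force: 50.0
```

```bash
python3 st.py
cat > gap.py <<'E'
from h import *
def scan(K,W,f):
    g=cv2.GaussianBlur(cv2.cvtColor(f,cv2.COLOR_RGB2GRAY),(1,1),0).astype(float)
    for yc in (58,52,40,27,10,-10,-27,-40,-52,-58):
        M=np.array([.5131,.304,0])+yc*1e-3*np.array([-.0782,.997,0])
        # sample along case x from -32 to +22 at z=.060, report runs of brightness
        xs=np.arange(-32,23,.5);v=[]
        for x in xs:
            u=proj(K,W,M+x*1e-3*np.array([.997,.0782,0])+[0,0,.06])
            ok=0<=u[0]<639 and 0<=u[1]<479
            v.append(int(cv2.getRectSubPix(g.astype(np.float32),(1,1),(float(u[0]),float(u[1])))[0,0]) if ok else 0)
        b=np.array(v)>215;e=np.flatnonzero(np.diff(b.astype(int)))
        print(yc,[(xs[i].round(1),'+' if b[i+1] else '-') for i in e])
if __name__=='__main__':
    d=np.load('w1.npz');print('before');scan(d['K'],d['W'],d['f'])
    f,K,W=grab('wrist');np.savez('g.npz',K=K,W=W,f=f);print('now');scan(K,W,f)
E
python3 gap.py
```

```text
t 12.73 p [0.5092 0.2643 0.1286] yaw 0.0798 tilt [-0.0002  0.0001] case xy -8.01 -39.2 tip z 66.22 F -0.06 0.6 -0.62 T [-0.06 -0.02  0.01] gw 0.2001
before
58 [(np.float64(-25.0), '-'), (np.float64(-20.0), '+'), (np.float64(-0.5), '-'), (np.float64(1.0), '+'), (np.float64(20.5), '-')]
52 [(np.float64(-20.0), '+'), (np.float64(-4.5), '-'), (np.float64(1.0), '+'), (np.float64(20.5), '-')]
40 [(np.float64(-20.0), '+'), (np.float64(-4.5), '-'), (np.float64(1.0), '+'), (np.float64(20.0), '-')]
27 [(np.float64(-20.0), '+'), (np.float64(-5.0), '-'), (np.float64(1.0), '+'), (np.float64(20.5), '-')]
10 [(np.float64(-20.0), '+'), (np.float64(-4.5), '-'), (np.float64(1.0), '+'), (np.float64(20.5), '-')]
-10 [(np.float64(-20.0), '+'), (np.float64(-4.5), '-'), (np.float64(1.0), '+'), (np.float64(20.5), '-')]
-27 [(np.float64(-20.0), '+'), (np.float64(-5.0), '-'), (np.float64(1.0), '+'), (np.float64(20.5), '-')]
-40 [(np.float64(-20.0), '+'), (np.float64(-4.5), '-'), (np.float64(1.0), '+'), (np.float64(20.0), '-')]
-52 [(np.float64(-20.0), '+'), (np.float64(-5.0), '-'), (np.float64(1.0), '+'), (np
[... 377 characters left out ...]
(20.5), '-')]
40 [(np.float64(-21.5), '+'), (np.float64(-5.5), '-'), (np.float64(1.5), '+'), (np.float64(20.5), '-')]
27 [(np.float64(-21.0), '+'), (np.float64(-6.0), '-'), (np.float64(1.0), '+'), (np.float64(20.5), '-')]
10 [(np.float64(-21.0), '+'), (np.float64(-5.0), '-'), (np.float64(1.5), '+'), (np.float64(20.5), '-')]
-10 [(np.float64(-20.5), '+'), (np.float64(-4.5), '-'), (np.float64(1.5), '+'), (np.float64(20.5), '-')]
-27 [(np.float64(-20.0), '+'), (np.float64(-5.0), '-'), (np.float64(1.5), '+'), (np.float64(20.5), '-')]
-40 [(np.float64(13.0), '+'), (np.float64(20.5), '-')]
-52 [(np.float64(15.0), '+'), (np.float64(20.5), '-')]
-58 [(np.float64(15.0), '+'), (np.float64(20.5), '-')]
```

```bash
cat > gap.py <<'E'
from h import *
ux=np.array([.997,.0782,0]);uy=np.array([-.0782,.997,0]);M=np.array([.5131,.304,0])
def cross(g,K,W,yc,z,lo,hi,th):
    xs=np.arange(lo,hi,.25);U=np.array([proj(K,W,M+yc*1e-3*uy+x*1e-3*ux+[0,0,z]) for x in xs],np.float32)
    v=cv2.remap(g,U[:,0].copy()[None],U[:,1].copy()[None],cv2.INTER_LINEAR)[0]
    i=np.flatnonzero((v[:-1]<th)&(v[1:]>=th))
    return xs[i[0]]+.25*(th-v[i[0]])/(v[i[0]+1]-v[i[0]]) if len(i) else np.nan
def gaps(K,W,f,ylo=-55):
    g=cv2.cvtColor(f,cv2.COLOR_RGB2GRAY).astype(np.float32)
    Y=np.arange(ylo,56,2.);D=np.array([cross(g,K,W,y,.066,-3.5,5,200)-cross(g,K,W,y,.06,-30,-15,212) for y in Y])
    k=np.isfinite(D);c=np.polyfit(Y[k],D[k],1)
    for _ in range(3):
        k&=abs(np.nan_to_num(D,nan=99)-np.polyval(c,Y))<.6;c=np.polyfit(Y[k],D[k],1)
    print('front thickness+gap at left,right end',np.polyval(c,[60,-60]).round(2),'n',k.sum(),'of',len(Y),'rms',np.std(D[k]-np.polyval(c,Y[k])).round(2))
if __name__=='__main__':
    import sys
    ylo=float(sys.argv[1]) if len(sys.argv)>1 else -55
    f,K,W=grab('wrist');np.savez('g.npz',K=K,W=W,f=f);gaps(K,W,f,ylo)
E
python3 - <<'E'
from gap import *
for n,y in(('w1',-55),('w1',-25),('g',-25)):
    d=np.load(n+'.npz');gaps(d['K'],d['W'],d['f'],y)
E
```

```text
front thickness+gap at left,right end [20.66 20.83] n 56 of 56 rms 0.09
front thickness+gap at left,right end [20.66 20.83] n 41 of 41 rms 0.08
front thickness+gap at left,right end [22.51 21.12] n 41 of 41 rms 0.08
```

The left end has opened about 1.9 mm, with the right end unchanged. I'll check whether the wedge slipped in the grip by comparing the handle and collar in the wrist image before and after.

Run:
```python
from h import *
a=cv2.resize(cv2.imread('pics/w3.png',0),(200,180),interpolation=cv2.INTER_AREA);b=cv2.cvtColor(np.load('g.npz')['f'],cv2.COLOR_RGB2GRAY)[180:360,220:420]
for c in (90,80,100):
    print(c,'w3',a[55:165:1,c].tolist());print('now',b[55:165:1,c].tolist())
print(a[70,50:140].tolist());print(b[70,50:140].tolist())
```

```text
90 w3 [164, 163, 164, 163, 163, 162, 160, 151, 154, 175, 199, 205, 202, 202, 201, 202, 201, 200, 196, 169, 101, 48, 34, 34, 35, 40, 42, 39, 35, 36, 39, 44, 43, 35, 32, 34, 37, 39, 36, 35, 36, 34, 36, 40, 35, 31, 29, 33, 34, 31, 32, 31, 30, 31, 31, 31, 31, 28, 30, 34, 35, 38, 34, 34, 30, 34, 32, 30, 32, 32, 31, 29, 32, 31, 32, 31, 31, 30, 31, 31, 34, 32, 31, 36, 36, 35, 37, 34, 35, 31, 33, 33, 35, 32, 34, 34, 33, 31, 33, 35, 35, 36, 35, 34, 33, 33, 33, 45, 60, 68]
now [248, 239, 204, 195, 194, 177, 143, 135, 158, 174, 177, 172, 176, 171, 174, 172, 169, 166, 148, 85, 41, 35, 34, 32, 38, 37, 34, 35, 34, 36, 36, 32, 31, 31, 32, 32, 40, 32, 30, 30, 27, 32, 25, 29, 26, 26, 27, 34, 34, 29, 27, 27, 24, 27, 26, 24, 25, 27, 28, 28, 35, 32, 30, 32, 30, 32, 26, 28, 26, 27, 28, 22, 32, 27, 30, 24, 23, 26, 30, 21, 18, 18, 19, 23, 23, 23, 25, 25, 21, 26, 19, 22, 21, 22, 22, 19, 21, 20, 19, 27, 21, 24, 25, 18, 20, 18, 15, 34, 50, 56]
80 w3 [164, 164, 163, 161, 162, 162, 154, 142, 148, 174, 201, 213, 219, 221, 220, 220, 221, 220, 220, 210, 169, 88, 40, 35, 32, 36, 39, 41, 40, 35, 37, 40, 35, 33, 34, 
[... 1899 characters left out ...]
5, 202, 205, 206, 205, 205, 206, 206, 208, 210, 212, 210, 208, 207, 206, 207, 208, 209, 209, 207, 209, 211, 212, 214, 214, 213, 210, 209, 208, 206, 206, 206, 204, 202, 204, 200, 163, 147, 150, 162, 163, 163, 163, 163, 163, 164, 164, 163, 166, 165, 167]
[33, 44, 96, 160, 165, 164, 163, 159, 141, 105, 112, 126, 161, 163, 169, 165, 159, 128, 150, 177, 184, 184, 183, 182, 184, 188, 190, 189, 186, 185, 183, 182, 180, 180, 180, 184, 186, 185, 171, 170, 172, 173, 168, 169, 164, 166, 168, 168, 166, 168, 170, 172, 169, 174, 173, 171, 169, 169, 165, 166, 173, 169, 171, 171, 173, 176, 174, 175, 175, 171, 169, 171, 170, 166, 170, 167, 164, 168, 193, 235, 247, 249, 248, 249, 249, 248, 242, 177, 146, 136]
```

No slip: collar and handle sit on the same rows. Feeling the lip again at the right slot.

{"method": "jog_arm", "body": {"commands": [[0,0.001,-0.001,-0.003,0,0,0],[0,0.002,-0.001,-0.005,0,0,0],[0,0.003,-0.001,-0.007,0,0,0],[0,0.003,-0.001,-0.007,0,0,0],[0,0.003,-0.001,-0.007,0,0,0]]}}

```text
time: 13.2
position: [0.511, 0.2626, 0.1253]
tool_rot: [2.133, 2.306, -0.0]
ft_force: [-0.1, -0.1, -1.1]
grip_width: 0.202
grip_force: 50.0
```

```bash
python3 st.py
```

```text
t 13.2 p [0.511  0.2626 0.1253] yaw 0.078 tilt [-0.0001 -0.0002] case xy -6.28 -41.0 tip z 62.93 F -0.13 -0.08 -1.09 T [-0.13  0.04  0.04] gw 0.2017
```

{"method": "jog_arm", "body": {"commands": [[0,0.0005,0,0,0,0,0],[0,0.001,0,0,0,0,0],[0,0.0015,0,0,0,0,0],[0,0.0015,0,0,0,0,0],[0,0.0015,0,0,0,0,0]]}}

```text
time: 13.62
position: [0.5118, 0.2626, 0.1255]
tool_rot: [2.133, 2.306, 0.0]
ft_force: [0.5, -0.2, -0.3]
grip_width: 0.201
grip_force: 50.0
```

```bash
python3 st.py
```

```text
t 13.62 p [0.5118 0.2626 0.1255] yaw 0.078 tilt [ 0.0001 -0.    ] case xy -5.51 -41.0 tip z 63.07 F 0.48 -0.22 -0.26 T [-0.09  0.09 -0.03] gw 0.201
```

{"method": "jog_arm", "body": {"commands": [[0,0.0005,0,-0.001,0,0,0],[0,0.001,0,-0.002,0,0,0],[0,0.0015,0,-0.002,0,0,0],[0,0.0015,0,-0.002,0,0,0],[0,0.0015,0,-0.002,0,0,0]]}}

```text
time: 14.03
position: [0.5125, 0.2629, 0.1251]
tool_rot: [-2.133, -2.306, -0.001]
ft_force: [-1.9, -0.3, 4.4]
grip_width: 0.2
grip_force: 50.0
```

```bash
python3 st.py
```

```text
t 14.03 p [0.5125 0.2629 0.1251] yaw 0.0781 tilt [0.0002 0.0005] case xy -4.81 -40.8 tip z 62.71 F -1.92 -0.11 4.44 T [-0.24  0.74 -0.03] gw 0.2002
```

{"method": "jog_arm", "body": {"commands": [[0,0.0005,0,0,0,0,0],[0,0.001,0,0,0,0,0],[0,0.0015,0,0,0,0,0],[0,0.0015,0,0,0,0,0],[0,0.0015,0,0,0,0,0]]}}

```text
time: 14.45
position: [0.5128, 0.2629, 0.1251]
tool_rot: [-2.132, -2.306, 0.0]
ft_force: [-3.4, -0.2, 6.4]
grip_width: 0.2
grip_force: 50.0
```

```bash
python3 st.py
```

```text
t 14.45 p [0.5128 0.2629 0.1251] yaw 0.0783 tilt [-0.0008  0.0004] case xy -4.53 -40.9 tip z 62.69 F -3.37 0.1 6.45 T [-0.28  1.02 -0.01] gw 0.1997
```

The vertical force shows the tip resting on top of the 66 mm lip, so the true tip is about 3 mm higher than I assumed (mat thickness under the stand). I'm backing off, going lower and feeling again.

{"method": "jog_arm", "body": {"commands": [[0,0,0,0.003,0,0,0],[0,-0.003,0,0.003,0,0,0],[0,-0.006,0,0.001,0,0,0],[0,-0.006,0,-0.003,0,0,0],[0,-0.006,0,-0.006,0,0,0]]}}

```text
time: 14.87
position: [0.5099, 0.2625, 0.1208]
tool_rot: [-2.133, -2.307, 0.001]
ft_force: [0.0, -0.3, -1.2]
grip_width: 0.204
grip_force: 50.0
```

```bash
python3 st.py
```

```text
t 14.87 p [0.5099 0.2625 0.1208] yaw 0.0782 tilt [-0.0005 -0.0005] case xy -7.39 -41.0 tip z 58.39 F -0.0 -0.28 -1.21 T [-0.08  0.03  0.03] gw 0.204
```

{"method": "jog_arm", "body": {"commands": [[0,0.0005,0,0,0,0,0],[0,0.001,0,0,0,0,0],[0,0.0015,0,0,0,0,0],[0,0.0015,0,0,0,0,0],[0,0.0015,0,0,0,0,0]]}}

```text
time: 15.28
position: [0.5111, 0.2626, 0.1214]
tool_rot: [2.133, 2.306, -0.0]
ft_force: [-0.3, -0.1, -0.5]
grip_width: 0.202
grip_force: 50.0
```

```bash
python3 st.py
```

```text
t 15.28 p [0.5111 0.2626 0.1214] yaw 0.078 tilt [-0.     -0.0001] case xy -6.27 -41.0 tip z 59.0 F -0.33 -0.03 -0.5 T [-0.07  0.07 -0.08] gw 0.202
```

{"method": "jog_arm", "body": {"commands": [[0,0.0005,0,0,0,0,0],[0,0.001,0,0,0,0,0],[0,0.0015,0,0,0,0,0],[0,0.0015,0,0,0,0,0],[0,0.0015,0,0,0,0,0]]}}

```text
time: 15.7
position: [0.5114, 0.2627, 0.1213]
tool_rot: [-2.133, -2.306, 0.001]
ft_force: [-2.1, 0.8, -1.0]
grip_width: 0.2
grip_force: 50.0
```

```bash
python3 st.py
```

```text
t 15.7 p [0.5114 0.2627 0.1213] yaw 0.0782 tilt [-0.0006 -0.0001] case xy -5.9 -41.0 tip z 58.95 F -2.0 0.98 -0.96 T [-0.09  0.54 -0.05] gw 0.2002
```

{"method": "jog_arm", "body": {"commands": [[0,0.0005,0,0,0,0,0],[0,0.001,0,0,0,0,0],[0,0.001,0,0,0,0,0],[0,0.001,0,0,0,0,0],[0,0.001,0,0,0,0,0]]}}

```text
time: 16.12
position: [0.5118, 0.2627, 0.1213]
tool_rot: [-2.133, -2.306, 0.001]
ft_force: [-3.3, -0.1, -0.1]
grip_width: 0.199
grip_force: 50.0
```

```bash
python3 st.py
```

```text
t 16.12 p [0.5118 0.2627 0.1213] yaw 0.0782 tilt [-0.0009 -0.0002] case xy -5.52 -41.0 tip z 58.88 F -3.32 0.17 -0.11 T [-0.15  0.98  0.  ] gw 0.1985
```

The same seam is felt at the right (−6.1). Easing off and descending.

{"method": "jog_arm", "body": {"commands": [[0,-0.0015,0,0,0,0,0],[0,-0.0025,0,-0.0005,0,0,0],[0,-0.0025,0,-0.002,0,0,0],[0,-0.0025,0,-0.004,0,0,0],[0,-0.0025,0,-0.006,0,0,0]]}}

```text
time: 16.53
position: [0.5113, 0.2627, 0.1185]
tool_rot: [2.133, 2.306, 0.001]
ft_force: [-1.0, -0.4, -0.6]
grip_width: 0.2
grip_force: 50.0
```

```bash
python3 st.py
```

```text
t 16.53 p [0.5113 0.2627 0.1185] yaw 0.078 tilt [0.0007 0.0001] case xy -5.99 -41.0 tip z 56.08 F -1.08 -0.32 -0.57 T [-0.07  0.5   0.01] gw 0.2004
```

{"method": "jog_arm", "body": {"commands": [[0,0,0,-0.002,0,0,0],[0,0,0,-0.004,0,0,0],[0,0,0,-0.006,0,0,0],[0,0,0,-0.008,0,0,0],[0,0,0,-0.01,0,0,0]]}}

```text
time: 16.95
position: [0.5112, 0.2626, 0.1134]
tool_rot: [2.133, 2.306, 0.001]
ft_force: [-1.1, 0.0, -1.0]
grip_width: 0.199
grip_force: 50.0
```

```bash
python3 st.py
```

```text
t 16.95 p [0.5112 0.2626 0.1134] yaw 0.0779 tilt [0.0005 0.    ] case xy -6.08 -41.0 tip z 50.97 F -1.08 0.13 -0.95 T [-0.13  0.27  0.  ] gw 0.1995
```

{"method": "jog_arm", "body": {"commands": [[0,0,0,-0.002,0,0,0],[0,0,0,-0.004,0,0,0],[0,0,0,-0.006,0,0,0],[0,0,0,-0.007,0,0,0],[0,0,0,-0.008,0,0,0]]}}

```text
time: 17.37
position: [0.5112, 0.2627, 0.1095]
tool_rot: [2.133, 2.306, 0.001]
ft_force: [-1.0, 1.0, 0.2]
grip_width: 0.198
grip_force: 50.0
```

```bash
python3 st.py
```

```text
t 17.37 p [0.5112 0.2627 0.1095] yaw 0.078 tilt [0.0004 0.0001] case xy -6.12 -40.9 tip z 47.09 F -0.96 1.03 0.25 T [-0.07  0.32  0.  ] gw 0.198
```

{"method": "jog_arm", "body": {"commands": [[0,0,0,-0.0018,0,0,0],[0,0,0,-0.0036,0,0,0],[0,0,0,-0.0054,0,0,0],[0,0,0,-0.0072,0,0,0],[0,0,0,-0.009,0,0,0]]}}

```text
time: 17.78
position: [0.5114, 0.2631, 0.106]
tool_rot: [2.133, 2.306, 0.002]
ft_force: [-2.4, -0.3, 7.3]
grip_width: 0.197
grip_force: 50.0
```

```bash
python3 st.py
```

```text
t 17.78 p [0.5114 0.2631 0.106 ] yaw 0.0781 tilt [0.0011 0.001 ] case xy -5.84 -40.6 tip z 43.56 F -2.39 -0.09 7.33 T [-0.13  0.72 -0.  ] gw 0.1969
```

{"method": "jog_arm", "body": {"commands": [[0,0,0,-0.0018,0,0,0],[0,0,0,-0.0036,0,0,0],[0,0,0,-0.0054,0,0,0],[0,0,0,-0.0072,0,0,0],[0,0,0,-0.009,0,0,0]]}}

```text
time: 18.2
position: [0.5115, 0.2633, 0.1017]
tool_rot: [-2.133, -2.306, -0.003]
ft_force: [-1.8, 0.2, 6.8]
grip_width: 0.2
grip_force: 50.0
```

```bash
python3 st.py; python3 gap.py -25
```

```text
t 18.2 p [0.5115 0.2633 0.1017] yaw 0.0782 tilt [0.0012 0.0014] case xy -5.79 -40.4 tip z 39.32 F -1.78 0.3 6.76 T [-0.2   0.73 -0.02] gw 0.2005
front thickness+gap at left,right end [22.41 22.39] n 41 of 41 rms 0.11
```

Both ends now stand about 1.6–1.9 mm open. Continuing the right bite to about 4.3 mm.

{"method": "jog_arm", "body": {"commands": [[0,0,0,-0.002,0,0,0],[0,0,0,-0.004,0,0,0],[0,0,0,-0.006,0,0,0],[0,0,0,-0.008,0,0,0],[0,0,0,-0.01,0,0,0]]}}

```text
time: 18.67
position: [0.5115, 0.2633, 0.0968]
tool_rot: [-2.133, -2.306, -0.003]
ft_force: [-2.8, 0.9, 7.7]
grip_width: 0.202
grip_force: 50.0
```

```bash
python3 st.py
```

```text
t 18.67 p [0.5115 0.2633 0.0968] yaw 0.0781 tilt [0.0013 0.0015] case xy -5.73 -40.3 tip z 34.4 F -2.76 1.07 7.7 T [-0.19  0.79 -0.07] gw 0.2021
```

{"method": "jog_arm", "body": {"commands": [[0,0,0,-0.002,0,0,0],[0,0,0,-0.004,0,0,0],[0,0,0,-0.006,0,0,0],[0,0,0,-0.008,0,0,0],[0,0,0,-0.01,0,0,0]]}}

```text
time: 19.08
position: [0.5116, 0.2633, 0.0918]
tool_rot: [2.133, 2.306, 0.003]
ft_force: [-1.9, -1.3, 7.7]
grip_width: 0.199
grip_force: 50.0
```

```bash
python3 st.py; python3 gap.py -25
```

```text
t 19.08 p [0.5116 0.2633 0.0918] yaw 0.0781 tilt [0.0014 0.0015] case xy -5.69 -40.4 tip z 29.43 F -2.02 -1.1 7.66 T [-0.17  0.79  0.01] gw 0.1994
front thickness+gap at left,right end [22.47 25.03] n 41 of 41 rms 0.1
```

Right end is +4.2 mm and left +1.8 mm. Back to the left slot.

{"method": "jog_arm", "body": {"commands": [[0,-0.001,0,0.012,0,0,0],[0,-0.002,0,0.03,0,0,0],[0,-0.002,0,0.05,0,0,0],[0,-0.003,0,0.07,0,0,0],[0,-0.003,0,0.076,0,0,0]]}}

```text
time: 19.55
position: [0.5106, 0.2633, 0.1309]
tool_rot: [2.132, 2.306, 0.005]
ft_force: [0.4, 0.6, -0.2]
grip_width: 0.204
grip_force: 50.0
```

{"method": "jog_arm", "body": {"commands": [[0,-0.003,0.04,0,0,0,0],[0,-0.006,0.08,0,0,0,0],[0,-0.009,0.12,0,0,0,0],[0,-0.0115,0.15,0,0,0,0],[0,-0.0125,0.161,0,0,0,0]]}}

```text
time: 19.97
position: [0.5022, 0.3464, 0.1285]
tool_rot: [-2.128, -2.309, -0.001]
ft_force: [0.6, 0.2, -0.5]
grip_width: 0.2
grip_force: 50.0
```

{"method": "jog_arm", "body": {"commands": [[0,0,0,0,0,0,0],[0,0,0,-0.003,0,0,0],[0,0,0,-0.006,0,0,0],[0,0,0,-0.006,0,0,0],[0,0,0,-0.006,0,0,0]]}}

```text
time: 20.38
position: [0.5036, 0.3418, 0.1253]
tool_rot: [2.135, 2.304, -0.001]
ft_force: [0.2, 0.6, -1.4]
grip_width: 0.202
grip_force: 50.0
```

```bash
python3 st.py
```

```text
t 20.38 p [0.5036 0.3418 0.1253] yaw 0.0763 tilt [-0.0001 -0.0006] case xy -7.48 38.6 tip z 62.89 F 0.21 0.62 -1.44 T [-0.1   0.01 -0.02] gw 0.2023
```

{"method": "jog_arm", "body": {"commands": [[0,0.001,0.001,0,0,0,0],[0,0.0018,0.002,-0.002,0,0,0],[0,0.0018,0.002,-0.005,0,0,0],[0,0.0018,0.002,-0.008,0,0,0],[0,0.0018,0.002,-0.012,0,0,0]]}}

```text
time: 20.8
position: [0.5042, 0.3442, 0.1193]
tool_rot: [2.133, 2.306, 0.0]
ft_force: [0.2, 0.9, -0.5]
grip_width: 0.202
grip_force: 50.0
```

```bash
python3 st.py
```

```text
t 20.8 p [0.5042 0.3442 0.1193] yaw 0.0781 tilt [ 0.0001 -0.    ] case xy -6.72 40.8 tip z 56.9 F 0.25 0.92 -0.5 T [-0.07  0.04 -0.01] gw 0.2021
```

{"method": "jog_arm", "body": {"commands": [[0,0,0,-0.003,0,0,0],[0,0,0,-0.007,0,0,0],[0,0,0,-0.011,0,0,0],[0,0,0,-0.015,0,0,0],[0,0,0,-0.018,0,0,0]]}}

```text
time: 21.22
position: [0.5041, 0.3441, 0.1101]
tool_rot: [2.133, 2.306, -0.0]
ft_force: [0.3, 0.9, -0.3]
grip_width: 0.205
grip_force: 50.0
```

```bash
python3 st.py
```

```text
t 21.22 p [0.5041 0.3441 0.1101] yaw 0.0781 tilt [-0.0001 -0.0002] case xy -6.83 40.7 tip z 47.69 F 0.33 0.88 -0.35 T [-0.1   0.06 -0.04] gw 0.2046
```

{"method": "jog_arm", "body": {"commands": [[0,0,0,-0.003,0,0,0],[0,0,0,-0.006,0,0,0],[0,0,0,-0.009,0,0,0],[0,0,0,-0.011,0,0,0],[0,0,0,-0.013,0,0,0]]}}

```text
time: 21.63
position: [0.5042, 0.3442, 0.1038]
tool_rot: [2.133, 2.306, -0.0]
ft_force: [0.2, -0.2, -1.4]
grip_width: 0.197
grip_force: 50.0
```

```bash
python3 st.py
```

```text
t 21.63 p [0.5042 0.3442 0.1038] yaw 0.0781 tilt [ 0.0001 -0.0001] case xy -6.76 40.8 tip z 41.42 F 0.23 -0.2 -1.45 T [-0.04  0.03 -0.02] gw 0.1972
```

{"method": "jog_arm", "body": {"commands": [[0,0.0002,0,-0.002,0,0,0],[0,0.0004,0,-0.004,0,0,0],[0,0.0006,0,-0.006,0,0,0],[0,0.0008,0,-0.008,0,0,0],[0,0.001,0,-0.01,0,0,0]]}}

```text
time: 22.05
position: [0.5048, 0.3443, 0.0992]
tool_rot: [2.133, 2.306, 0.001]
ft_force: [-0.5, -0.1, 1.0]
grip_width: 0.203
grip_force: 50.0
```

{"method": "jog_arm", "body": {"commands": [[0,0,0,-0.002,0,0,0],[0,0,0,-0.004,0,0,0],[0,0,0,-0.006,0,0,0],[0,0,0,-0.008,0,0,0],[0,0,0,-0.01,0,0,0]]}}

```text
time: 22.47
position: [0.5051, 0.3447, 0.095]
tool_rot: [-2.133, -2.306, -0.003]
ft_force: [-1.5, -0.2, 5.8]
grip_width: 0.201
grip_force: 50.0
```

```bash
python3 st.py
```

```text
t 22.47 p [0.5051 0.3447 0.095 ] yaw 0.0781 tilt [0.0011 0.0013] case xy -5.81 41.3 tip z 32.65 F -1.55 -0.08 5.82 T [-0.17  0.42 -0.02] gw 0.201
```

{"method": "jog_arm", "body": {"commands": [[0,0,0,-0.002,0,0,0],[0,0,0,-0.004,0,0,0],[0,0,0,-0.006,0,0,0],[0,0,0,-0.008,0,0,0],[0,0,0,-0.01,0,0,0]]}}

```text
time: 22.88
position: [0.5051, 0.345, 0.0903]
tool_rot: [-2.133, -2.306, -0.003]
ft_force: [-0.7, -1.1, 6.7]
grip_width: 0.202
grip_force: 50.0
```

```bash
python3 st.py
```

```text
t 22.88 p [0.5051 0.345  0.0903] yaw 0.0782 tilt [0.0013 0.0017] case xy -5.72 41.5 tip z 27.86 F -0.76 -1.07 6.68 T [-0.13  0.43 -0.04] gw 0.2022
```

{"method": "jog_arm", "body": {"commands": [[0,0,0,-0.002,0,0,0],[0,0,0,-0.004,0,0,0],[0,0,0,-0.006,0,0,0],[0,0,0,-0.008,0,0,0],[0,0,0,-0.009,0,0,0]]}}

```text
time: 23.3
position: [0.5052, 0.3451, 0.0857]
tool_rot: [-2.133, -2.306, -0.004]
ft_force: [-1.0, 1.1, 6.2]
grip_width: 0.204
grip_force: 50.0
```

```bash
python3 st.py
```

```text
t 23.3 p [0.5052 0.3451 0.0857] yaw 0.0782 tilt [0.0013 0.0018] case xy -5.71 41.6 tip z 23.3 F -0.87 1.19 6.23 T [-0.03  0.41 -0.06] gw 0.204
```

{"method": "jog_arm", "body": {"commands": [[0,0,0,-0.0015,0,0,0],[0,0,0,-0.003,0,0,0],[0,0,0,-0.0045,0,0,0],[0,0,0,-0.006,0,0,0],[0,0,0,-0.006,0,0,0]]}}

```text
time: 23.72
position: [0.5051, 0.345, 0.0825]
tool_rot: [-2.133, -2.306, -0.003]
ft_force: [-0.1, 0.5, 4.9]
grip_width: 0.201
grip_force: 50.0
```

```bash
python3 st.py
```

```text
t 23.72 p [0.5051 0.345  0.0825] yaw 0.0782 tilt [0.0013 0.0017] case xy -5.73 41.6 tip z 20.11 F -0.1 0.47 4.9 T [-0.04  0.41 -0.06] gw 0.2012
```

{"method": "jog_arm", "body": {"commands": [[0,-0.001,0,0.012,0,0,0],[0,-0.003,0,0.03,0,0,0],[0,-0.004,0,0.05,0,0,0],[0,-0.004,0,0.075,0,0,0],[0,-0.004,0,0.09,0,0,0]]}}

```text
time: 24.13
position: [0.5031, 0.3446, 0.1286]
tool_rot: [2.133, 2.306, 0.003]
ft_force: [-0.2, 0.1, -0.6]
grip_width: 0.2
grip_force: 50.0
```

{"method": "jog_arm", "body": {"commands": [[0,0.003,-0.04,0,0,0,0],[0,0.006,-0.08,0,0,0,0],[0,0.009,-0.12,0,0,0,0],[0,0.0115,-0.15,0,0,0,0],[0,0.0125,-0.162,0,0,0,0]]}}

```text
time: 24.55
position: [0.5098, 0.2602, 0.1272]
tool_rot: [2.136, 2.302, 0.0]
ft_force: [-0.1, -0.7, -1.5]
grip_width: 0.198
grip_force: 50.0
```

{"method": "jog_arm", "body": {"commands": [[0,0,0,0,0,0,0],[0,0,0,-0.003,0,0,0],[0,0,0,-0.006,0,0,0],[0,0,0,-0.008,0,0,0],[0,0,0,-0.008,0,0,0]]}}

```text
time: 24.97
position: [0.5083, 0.2642, 0.1218]
tool_rot: [-2.131, -2.308, 0.001]
ft_force: [-0.7, 0.3, -0.6]
grip_width: 0.202
grip_force: 50.0
```

```bash
python3 st.py; python3 gap.py -20
```

```text
t 24.97 p [0.5083 0.2642 0.1218] yaw 0.0798 tilt [-0.0007 -0.0003] case xy -8.87 -39.2 tip z 59.45 F -0.66 0.31 -0.57 T [-0.09  0.08 -0.  ] gw 0.2024
front thickness+gap at left,right end [26.43 25.29] n 37 of 38 rms 0.09
```

Left is now +5.8 mm, right about +4.3 mm. Final right bite.

{"method": "jog_arm", "body": {"commands": [[0,0.002,-0.002,0,0,0,0],[0,0.004,-0.002,-0.002,0,0,0],[0,0.004,-0.002,-0.006,0,0,0],[0,0.004,-0.002,-0.01,0,0,0],[0,0.004,-0.002,-0.014,0,0,0]]}}

```text
time: 25.43
position: [0.511, 0.2621, 0.1152]
tool_rot: [2.133, 2.306, 0.0]
ft_force: [0.1, -0.0, -0.9]
grip_width: 0.2
grip_force: 50.0
```

```bash
python3 st.py
```

```text
t 25.43 p [0.511  0.2621 0.1152] yaw 0.078 tilt [ 0.0001 -0.0001] case xy -6.38 -41.5 tip z 52.77 F 0.12 -0.05 -0.9 T [-0.12  0.02  0.02] gw 0.2
```

{"method": "jog_arm", "body": {"commands": [[0,0,0,-0.004,0,0,0],[0,0,0,-0.008,0,0,0],[0,0,0,-0.012,0,0,0],[0,0,0,-0.016,0,0,0],[0,0,0,-0.02,0,0,0]]}}

```text
time: 25.85
position: [0.5109, 0.2621, 0.1052]
tool_rot: [2.133, 2.306, 0.0]
ft_force: [-0.2, -0.3, -0.9]
grip_width: 0.201
grip_force: 50.0
```

{"method": "jog_arm", "body": {"commands": [[0,0,0,-0.004,0,0,0],[0,0,0,-0.008,0,0,0],[0,0,0,-0.012,0,0,0],[0,0,0,-0.015,0,0,0],[0,0,0,-0.018,0,0,0]]}}

```text
time: 26.27
position: [0.5109, 0.2621, 0.0963]
tool_rot: [2.133, 2.306, -0.0]
ft_force: [0.6, 0.2, -0.3]
grip_width: 0.2
grip_force: 50.0
```

```bash
python3 st.py
```

```text
t 26.27 p [0.5109 0.2621 0.0963] yaw 0.078 tilt [ 0.     -0.0001] case xy -6.45 -41.5 tip z 33.86 F 0.66 0.17 -0.25 T [-0.09  0.09 -0.  ] gw 0.1997
```

{"method": "jog_arm", "body": {"commands": [[0,0,0,-0.002,0,0,0],[0,0,0,-0.004,0,0,0],[0,0,0,-0.006,0,0,0],[0,0,0,-0.008,0,0,0],[0,0,0,-0.01,0,0,0]]}}

```text
time: 26.68
position: [0.5111, 0.2622, 0.0915]
tool_rot: [2.133, 2.306, 0.001]
ft_force: [-0.2, -0.3, 0.3]
grip_width: 0.198
grip_force: 50.0
```

{"method": "jog_arm", "body": {"commands": [[0,0,0,-0.002,0,0,0],[0,0,0,-0.004,0,0,0],[0,0,0,-0.006,0,0,0],[0,0,0,-0.008,0,0,0],[0,0,0,-0.01,0,0,0]]}}

```text
time: 27.1
position: [0.5115, 0.2626, 0.0874]
tool_rot: [2.133, 2.306, 0.003]
ft_force: [-0.7, 0.3, 6.4]
grip_width: 0.198
grip_force: 50.0
```

```bash
python3 st.py
```

```text
t 27.1 p [0.5115 0.2626 0.0874] yaw 0.0781 tilt [0.0013 0.001 ] case xy -5.82 -41.1 tip z 25.01 F -0.68 0.34 6.43 T [-0.12  0.37 -0.03] gw 0.1983
```

{"method": "jog_arm", "body": {"commands": [[0,0,0,-0.002,0,0,0],[0,0,0,-0.004,0,0,0],[0,0,0,-0.006,0,0,0],[0,0,0,-0.008,0,0,0],[0,0,0,-0.008,0,0,0]]}}

```text
time: 27.52
position: [0.5115, 0.2627, 0.0834]
tool_rot: [2.133, 2.306, 0.003]
ft_force: [-0.3, 0.4, 4.9]
grip_width: 0.202
grip_force: 50.0
```

```bash
python3 st.py;python3 gap.py -20
```

```text
t 27.52 p [0.5115 0.2627 0.0834] yaw 0.078 tilt [0.0013 0.0012] case xy -5.82 -41.0 tip z 21.0 F -0.28 0.44 4.94 T [-0.09  0.37 -0.05] gw 0.2018
front thickness+gap at left,right end [26.54 26.56] n 37 of 38 rms 0.08
```

Both ends are now about 5.7–5.9 mm further open than at the start. Withdrawing and carrying the wedge back to the stand.

{"method": "jog_arm", "body": {"commands": [[0,-0.001,0,0.012,0,0,0],[0,-0.003,0,0.04,0,0,0],[0,-0.004,0,0.08,0,0,0],[0,-0.004,0,0.13,0,0,0],[0,-0.004,0,0.17,0,0,0]]}}

```text
time: 27.98
position: [0.5086, 0.2619, 0.1685]
tool_rot: [2.133, 2.306, -0.001]
ft_force: [0.5, 0.1, -1.3]
grip_width: 0.206
grip_force: 50.0
```

{"method": "jog_arm", "body": {"commands": [[0,-0.01,-0.05,0,0,0,0],[0,-0.026,-0.12,0,0,0,0.1],[0,-0.042,-0.2,0,0,0,0.2],[0,-0.058,-0.28,0,0,0,0.3],[0,-0.074,-0.36,0,0,0,0.357]]}}

```text
time: 28.4
position: [0.4708, 0.0804, 0.1671]
tool_rot: [-1.904, -2.498, 0.001]
ft_force: [0.2, -0.2, -1.2]
grip_width: 0.202
grip_force: 50.0
```

{"method": "jog_arm", "body": {"commands": [[0,-0.016,-0.08,0,0,0,0],[0,-0.032,-0.15,0,0,0,0],[0,-0.046,-0.21,0,0,0,0],[0,-0.056,-0.26,0,0,0,0],[0,-0.06,-0.282,0,0,0,0]]}}

```text
time: 28.82
position: [0.4405, -0.0628, 0.1674]
tool_rot: [-1.915, -2.49, 0.001]
ft_force: [0.3, -0.8, -1.4]
grip_width: 0.199
grip_force: 50.0
```

{"method": "jog_arm", "body": {"commands": [[0,0,0,0,0,0,0],[0,0,0,0,0,0,0],[0,0,0,0,0,0,0],[0,0,0,0,0,0,0],[0,0,0,0,0,0,0]]}}

```text
time: 29.23
position: [0.4422, -0.0574, 0.1673]
tool_rot: [-1.905, -2.498, 0.001]
ft_force: [0.4, 0.9, -0.7]
grip_width: 0.204
grip_force: 50.0
```

```bash
python3 st.py
```

```text
t 29.23 p [ 0.4422 -0.0574  0.1673] yaw 0.2677 tilt [-0.0004 -0.0004] case xy -99.97 -354.6 tip z 104.87 F 0.51 0.83 -0.69 T [-0.02  0.05  0.02] gw 0.2039
```

{"method": "jog_arm", "body": {"commands": [[0,-0.002,-0.003,-0.03,0,0,0],[0,-0.002,-0.003,-0.06,0,0,0],[0,-0.002,-0.003,-0.09,0,0,0],[0,-0.002,-0.003,-0.1,0,0,0],[0,-0.002,-0.003,-0.1,0,0,0]]}}

```text
time: 29.65
position: [0.4399, -0.0597, 0.1162]
tool_rot: [-1.906, -2.495, 0.004]
ft_force: [-0.1, -0.1, -0.2]
grip_width: 0.202
grip_force: 50.0
```

{"method": "jog_arm", "body": {"commands": [[0,0,0,-0.015,0,0,0],[0,0,0,-0.03,0,0,0],[0,0,0,-0.045,0,0,0],[0,0,0,-0.06,0,0,0],[0,0,0,-0.07,0,0,0]]}}

```text
time: 30.07
position: [0.4405, -0.0603, 0.0815]
tool_rot: [-1.908, -2.495, 0.001]
ft_force: [0.1, -0.5, -1.7]
grip_width: 0.202
grip_force: 50.0
```

```bash
python3 st.py
```

```text
t 30.07 p [ 0.4405 -0.0603  0.0815] yaw 0.265 tilt [-0.0008 -0.0001] case xy -101.84 -357.5 tip z 19.06 F 0.03 -0.5 -1.67 T [-0.14  0.05 -0.01] gw 0.2016
```

{"method": "jog_arm", "body": {"commands": [[0,0.001,0.003,-0.005,0,0,0],[0,0.001,0.003,-0.01,0,0,0],[0,0.001,0.003,-0.015,0,0,0],[0,0.001,0.003,-0.019,0,0,0],[0,0.001,0.003,-0.021,0,0,0]]}}

```text
time: 30.48
position: [0.4415, -0.0588, 0.0718]
tool_rot: [1.908, 2.495, 0.0]
ft_force: [-1.2, 0.1, -0.6]
grip_width: 0.199
grip_force: 50.0
```

{"method": "jog_arm", "body": {"commands": [[0,0,0,0,0,0,0],[0,0,0,-0.001,0,0,0],[0,0,0,-0.001,0,0,0],[0,0,0,-0.001,0,0,0],[0,0,0,-0.001,0,0,0]]}}

```text
time: 30.9
position: [0.4415, -0.0588, 0.0715]
tool_rot: [1.908, 2.495, 0.0]
ft_force: [0.1, -0.3, -0.4]
grip_width: 0.203
grip_force: 50.0
```

```bash
python3 st.py
```

```text
t 30.9 p [ 0.4415 -0.0588  0.0715] yaw 0.265 tilt [0.0003 0.0001] case xy -100.74 -356.0 tip z 9.14 F 0.12 -0.31 -0.42 T [-0.05  0.04  0.03] gw 0.2032
```

{"method": "jog_arm", "body": {"commands": [[0,0,0,-0.001,0,0,0],[0,0,0,-0.002,0,0,0],[0,0,0,-0.0025,0,0,0],[0,0,0,-0.0025,0,0,0],[0,0,0,-0.0025,0,0,0]]}}

```text
time: 31.32
position: [0.4416, -0.0588, 0.0705]
tool_rot: [1.908, 2.495, 0.0]
ft_force: [0.6, -1.2, 2.2]
grip_width: 0.208
grip_force: 50.0
```

```bash
python3 st.py
```

```text
t 31.32 p [ 0.4416 -0.0588  0.0705] yaw 0.265 tilt [0.0004 0.0001] case xy -100.64 -356.1 tip z 8.05 F 0.53 -1.22 2.2 T [-0.12  0.23 -0.04] gw 0.2079
```

{"method": "jog_arm", "body": {"commands": [[0.3,0,0,0,0,0,0],[0.4,0,0,0,0,0,0],[0.5,0,0,0,0,0,0],[0.6,0,0,0,0,0,0],[0.7,0,0,0,0,0,0]]}}

```text
time: 31.73
position: [0.4414, -0.0588, 0.0701]
tool_rot: [1.908, 2.495, -0.0]
ft_force: [-0.6, -0.2, 0.4]
grip_width: 0.493
grip_force: 0.0
```

{"method": "jog_arm", "body": {"commands": [[0.7,0,0,0.01,0,0,0],[0.7,0,0,0.05,0,0,0],[0.8,0,0,0.1,0,0,0],[0.9,0,0,0.17,0,0,0],[1,0,0,0.24,0,0,0]]}}

```text
time: 32.15
position: [0.4406, -0.059, 0.1914]
tool_rot: [-1.908, -2.494, 0.001]
ft_force: [0.3, -0.6, -0.1]
grip_width: 0.842
grip_force: 0.0
```

{"method": "jog_arm", "body": {"commands": [[1,0.02,0.03,0.02,0,0,0],[1,0.03,0.07,0.02,0,0,0],[1,0.03,0.07,0.02,0,0,0],[1,0.03,0.07,0.02,0,0,0],[1,0.03,0.07,0.02,0,0,0]]}}

```text
time: 32.57
position: [0.4561, -0.0244, 0.2]
tool_rot: [-1.909, -2.495, 0.001]
ft_force: [0.3, -0.4, -0.2]
grip_width: 0.998
grip_force: 0.0
```

```bash
python3 st.py
python3 - <<'E'
from h import *
f,K,W=grab('wrist');print(W[:3,3])
f2,_,_=grab('scene')
a=cv2.resize(f2[160:400,120:440],(640,480),interpolation=cv2.INTER_CUBIC)
b=cv2.resize(f[180:320,230:390],(160,140));a[:140*2,640-320:]=cv2.resize(b,(320,280))
cv2.imwrite('pics/end.png',a[:,:,::-1])
E
```

```text
t 32.57 p [ 0.4561 -0.0244  0.2   ] yaw 0.2648 tilt [-0.0006 -0.0007] case xy -83.56 -322.9 tip z 137.6 F 0.24 -0.38 -0.22 T [-0.1  -0.   -0.01] gw 0.998
[0.43427052 0.0567481  0.3904116 ]
```

View pics/end.png

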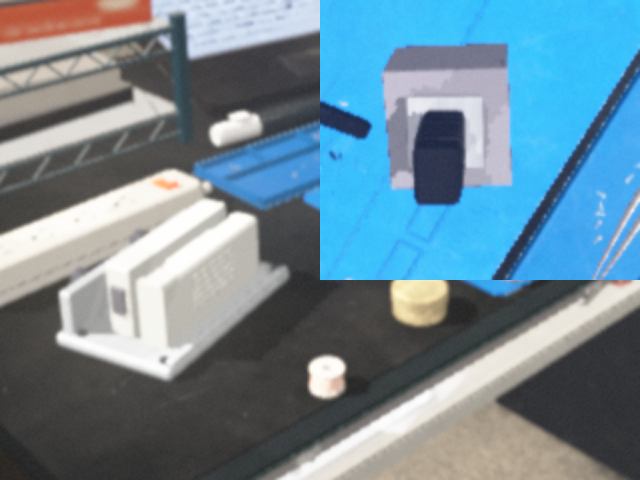

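The final picture shows the two case halves clearly apart and parallel. The wedge is upright in its stand with the collar flat, the tin and spool are untouched, and the gripper is clear.

```bash
python3 -c "
from bench import ctrl
print(ctrl.close_job())"
```

```text
the job is handed in; nothing more can be done
None
```

I pried the case open to about 5.7 mm at the right end and 5.9 mm at the left, measured as the change from the start by camera. The right figure is extrapolated along the seam because the wedge hid that end. I worked left, right, left, right, with the ends never more than about 2.5 mm apart and the press readings under 8 N. The wedge is back upright in its stand, and I handed the job in at about 33 s.

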